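# Fit candle sleeves to a lamp bar in the bench vise

### The arm

A 7-joint arm with a two-finger parallel gripper is mounted at the origin on the work surface. World frame = base frame: x ahead of the robot, y to its left, z up, the work surface at z = 0. Lengths are in m, angles in rad, forces in N, time in s.
With the tool pointing down it reaches from about 0.425 to 0.925 m from the base axis. Payload 6.8 kg.
Tool frame: the origin (TCP) lies midway between the tips of the shut fingers; the grasp point (between the pads) lies 19 mm behind it (bot.hold_point_z is the distance from the TCP to the grasp point, in m); z points along the fingers, y is the line along which they close (so a half turn about z gives the same grasp; the last joint's range is limited). The gripper opens to 85 mm and grips with 20 to 120 N. Pads are 22 mm wide; open, the fingers measure 114 mm over their backs; the gripper's body (76 mm by 85 mm) begins 54 mm behind the grasp point. The pads swing forward as they close: fully open they stand 13 mm farther back than shut.
Start: joints at [-1.339, 0.477, 0.022, 1.555, -0.011, 1.109, -0.083], TCP at [0.225, 0.636, 0.231] pointing down, gripper open.
Joint ranges: [-2.96, 2.96], [-0.34, 2.1], [-1.41, 1.46], [0.24, 2.44], [-1.37, 4.51], [0.17, 1.92], [-2.96, 2.96]. Speed limits (rad/s): [2.39, 2.39, 3.14, 3.14, 3.14, 3.14, 3.14].

### API

Orientations are given as a unit quaternion [w, x, y, z].
In Python, from station import bot gives the robot as it stands. The module is installed in compiled form; this text tells all that it offers.
- The arm moves only by the tool step_arm, never from a script. Its argument "increments" is a list that holds one entry, the list of rows, each a list of 7 numbers: the opening, from -1 (shut) to 1 (fully open), then the shift along the tool's x, y, z in mm, then the turn, a rotation vector about the tool's x, y, z in degrees. In form: [[[grip, x, y, z, ax, ay, az], ...]]. A call has 1 to 10 rows; each row is the pose to reach, as a shift and turn from the pose commanded when the call began, along the tool's axes at that moment; what a row does not reach only later rows make up. A row lasts 1/12 s, in which the tool goes at most 41.7 mm and 7.16 degrees, less where a joint would pass 70% of its speed; a pose out of reach is approached as far as the arm can. A call with a gripper value outside its range is refused whole. The fingers move at their own pace and stop on an object; "force" is the grip in N (left out, the last holds). Time passes only in rows, so rows that repeat a pose let the fingers close. It gives the time, the measured TCP pose, the force, the opening and the grip force at its end, in the units of the state.
- bot.get_obs(): the state, without advancing time (a new reading comes with each control period).
- bot.read_camera(name): name is "scene" or "top" or "wrist"; returns a dict with "image" (384x512x3 uint8, red, green, blue), "camera_matrix" (3x3 intrinsics, pixels), "R" (3x3) and "t" (3): a world point X has camera coordinates R X + t. Camera axes: x right, y down, z forward; pixel columns grow to the right and rows downward; lengths in m; the calibration is good to about 2 mm. A picture is of the moment at which its call begins. There is no depth.
- bot.hand_in(): hands the job in; it is judged then, once.
The state is a dict: "t": time; "q": joint angles; "joint_vel": joint speeds; "joint_torque": joint torques, N m; "eef_pos": TCP position; "tool_rot": TCP orientation; "contact_force": force on the tool from outside, world axes, zero at the start; "torque": the same for the moment, N m; "gripper_width": opening from 0.0 (shut) to 1.0 (fully open); "grasp_force": force on a finger pad.
Only numpy, scipy, OpenCV 4.12 (cv2) and the standard library are available. Lean on these libraries where they do the work, as an engineer would, in place of code of your own. Each camera call takes 0.05 s, during which the arm holds its last target. There are 200 camera calls.

### The job

Set the wooden lamp bar on the bed of the blue vise, lengthwise between its jaws with the spigots up and the brass stem about midway along the jaws, and crank the vise until it holds the bar firmly. With the bar still clamped, push every brass sleeve on the bench fully home onto a spigot of its own; then, leaving the bar in place, open the vise until the jaw stands at least 15 mm clear of it, and only then lift it out and stand it, with all its sleeves home, wholly on the green board. Let go of everything and leave the other things on the bench as they are.

Things in the scene. Friction and masses are not known exactly. Their poses are not given: they have to be found in the camera images.
- vise: Blue bench vise, fixed; bed 140 x 225 mm (y -195 to +30) and 30 mm high. Origin: on the bench, below the middle of the fixed jaw's face; z up. Fixed jaw at y 0 to +26 mm; the work lies on the bed at y below 0, long side along x; the moving jaw closes towards +y. Jaws 120 mm wide along x, tops 64 mm above the bench. Gearbox below the crank: 80 x 70 mm, 68 mm high.
- crank_axis (a point): Point on the crank's upright axis, on top of the gearbox (vise x 0, y -158 mm, z 74 mm).
- jaw_face (a point): Middle of the moving steel jaw's gripping face, 48 mm above the bench. Its y in the vise's frame is minus the jaw opening (opening 78 to 93 mm at the start; about 44 mm when the lamp bar is held).
- crank (a joint): Turn of the vise's crank in rad; grows clockwise from above, which closes the vise (jaw opening = 90 mm - 5 mm x value). Range -0.8 to 12. At value a the arm points at angle -a about up from the vise's +x. Stays where left (self-locking, friction 0.25 N m). Stiff once the bar is held: drive the knob some 0.3 rad past first contact for a firm hold; about 15 N at the knob is ample.
- knob (a point): Grip point of the red crank knob (upright, 22 mm thick, 54 mm high, spins freely on the crank arm), 50 mm from the crank's axis, 123 mm above the bench, 18 mm below the knob's top.
- bar: Lamp bar: dark wood bar 210 x 44 x 36 mm (long along its x), 0.55 kg more or less, with a square upright brass stem 20 x 20 mm in the middle, top 140 mm above the underside (the place to lift it by), and four white lampholder spigots. Origin: centre of the underside, z up.
- spigot1 (a point): Foot of spigot 1 on the bar's top face (36 mm above the underside), at x -86 mm along the bar; z up. The spigot is 25 mm thick and 36 mm high, its top 8 mm tapered to 17 mm.
- spigot2 (a point): Foot of spigot 2 on the bar's top face (36 mm above the underside), at x -44 mm along the bar; z up. The spigot is 25 mm thick and 36 mm high, its top 8 mm tapered to 17 mm.
- spigot3 (a point): Foot of spigot 3 on the bar's top face (36 mm above the underside), at x 44 mm along the bar; z up. The spigot is 25 mm thick and 36 mm high, its top 8 mm tapered to 17 mm.
- spigot4 (a point): Foot of spigot 4 on the bar's top face (36 mm above the underside), at x 86 mm along the bar; z up. The spigot is 25 mm thick and 36 mm high, its top 8 mm tapered to 17 mm.
- bar_end_a (a point): Middle of the +x end of the bar, at its underside (105 mm from the bar's origin).
- bar_end_b (a point): Middle of the -x end of the bar, at its underside (105 mm from the bar's origin).
- sleeve1: Brass candle sleeve: open tube 36 mm outside, 28 mm inside, 80 mm long, 90 g, all alike, standing on end on the bench. Origin: its middle (40 mm above what it stands on); its axis is z. Fully on a spigot it rests on the bar's top face with its middle 40 mm above the spigot's foot. Two to four are there; None when absent.
- sleeve2: Brass candle sleeve: open tube 36 mm outside, 28 mm inside, 80 mm long, 90 g, all alike, standing on end on the bench. Origin: its middle (40 mm above what it stands on); its axis is z. Fully on a spigot it rests on the bar's top face with its middle 40 mm above the spigot's foot. Two to four are there; None when absent.
- sleeve3: Brass candle sleeve: open tube 36 mm outside, 28 mm inside, 80 mm long, 90 g, all alike, standing on end on the bench. Origin: its middle (40 mm above what it stands on); its axis is z. Fully on a spigot it rests on the bar's top face with its middle 40 mm above the spigot's foot. Two to four are there; None when absent.
- sleeve4: Brass candle sleeve: open tube 36 mm outside, 28 mm inside, 80 mm long, 90 g, all alike, standing on end on the bench. Origin: its middle (40 mm above what it stands on); its axis is z. Fully on a spigot it rests on the bar's top face with its middle 40 mm above the spigot's foot. Two to four are there; None when absent.
- board: Green finishing board fixed to the bench, 270 x 130 mm (long along its x), 12 mm thick. Origin: centre of its underside.
- spool: Aluminium solder spool, 60 mm across, 48 mm high; leave alone. Origin: underside.
- foil_roll: White roll of copper foil, 60 mm across, 18 mm high, lying flat, often among the sleeves; leave alone. Origin: underside.
- flux: Amber flux bottle, 50 mm across, 120 mm high; leave alone. Origin: underside.
- patina: Green glass jar, 60 mm across, 70 mm high; leave alone. Origin: underside.
- screwdriver: Green-handled screwdriver lying on the bench; leave alone.
- brush: Small brush lying on the bench; leave alone.
- mug: Blue mug, 76 mm across, 90 mm high, with a handle; leave alone. Origin: underside.

How it is judged:
By the outcome, as a careful person would: the job done as asked, in the order asked, and still so for the second after the job is handed in, with the robot touching nothing.
Of sleeve1, sleeve2, sleeve3, sleeve4 only 2 to 4 are there at a start; the rules pass over those that are not, and their reading is None.
At some moment in a run one of bar may be knocked a few centimetres aside while the robot is not near it.
It also fails if it takes over 210 s, if anything falls off the work surface, if the arm or the gripper's body presses on something with over 40 N, if the wrist force passes 120 N, or if a joint passes its speed limit or range.

## Working session

There is one attempt and no reset: what is moved stays moved. The work goes in short steps, Python scripts to look and compute and a tool call to move; the robot and the scene stay as the last step left them, time stands still between calls to the robot, and variables do not carry over. Pictures are saved under pics/ and viewed, at most 14 in all, crops included, and the job is handed in when it is done.

Besides the shell and the picture viewer there is one more tool, called after "Emit:" by a JSON object that holds its "api" and its "payload". step_arm: Moves the arm, as the interface text tells. Its arguments: {"type":"object","properties":{"increments":{"type":"array"},"force":{"type":"number"}},"required":["increments"]}

```bash
mkdir -p pics; python3 - <<'E'
from station import bot
import cv2,numpy as np
for n in("top","scene"):
    d=bot.read_camera(n); cv2.imwrite(f"pics/{n}0.png",d["image"][:,:,::-1])
    np.savez(f"{n}0.npz",**d)
    print(n,np.round(d["camera_matrix"],1).tolist(),np.round(-d["R"].T@d["t"],3),np.round(d["R"],3).tolist())
o=bot.get_obs();print(o["eef_pos"],o["tool_rot"],o["gripper_width"],bot.hold_point_z)
E
```

```text
top [[457.3, 0.0, 259.0], [0.0, 457.3, 197.3], [0.0, 0.0, 1.0]] [0.464 0.021 1.638] [[0.019, -1.0, 0.01], [-0.998, -0.02, -0.06], [0.06, -0.009, -0.998]]
scene [[454.6, 0.0, 252.1], [0.0, 454.6, 195.2], [0.0, 0.0, 1.0]] [ 0.894 -0.692  1.016] [[0.906, 0.424, -0.009], [0.312, -0.68, -0.664], [-0.287, 0.598, -0.748]]
[0.22480601 0.63591021 0.2304423 ] [-8.42335569e-05  1.69065870e-01  9.85604425e-01 -8.01374917e-04] 1.0053151648198455 0.0187
```

View pics/top0.png

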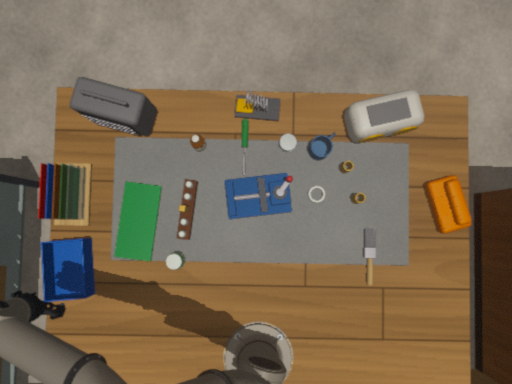

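View pics/scene0.png

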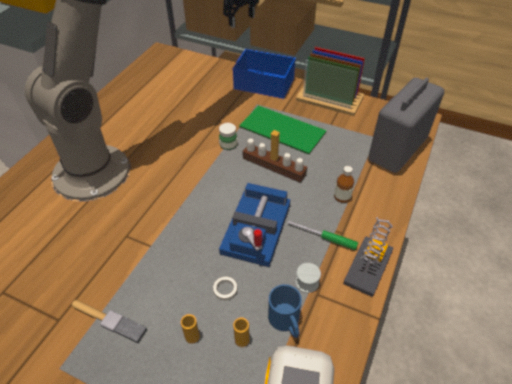

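Top view: bar at about (187,209) with the stem at (183,209), board (138,222), vise (258,196) with its knob at (289,180), sleeves (347,167) and (359,198), foil roll (317,194). I see two sleeves. Next I'll measure coarsely.

```bash
cat > h.py <<'E'
import numpy as np,cv2
from scipy.spatial.transform import Rotation as Ro
def ray(d,px,z):
    px=np.atleast_2d(np.asarray(px,float)); K,R,t=d["camera_matrix"],d["R"],d["t"]
    v=(np.c_[px,np.ones(len(px))]@np.linalg.inv(K).T)@R; c=-R.T@t
    return c+v*((z-c[2])/v[:,2])[:,None]
def proj(d,X):
    p=(np.atleast_2d(X)@d["R"].T+d["t"])@d["camera_matrix"].T; return p[:,:2]/p[:,2:]
def mask(d,lo,hi,roi=None):
    h=cv2.cvtColor(d["image"],cv2.COLOR_RGB2HSV); m=cv2.inRange(h,lo,hi)
    if roi: k=np.zeros_like(m); x0,y0,x1,y1=roi; k[y0:y1,x0:x1]=255; m&=k
    return m
def blobs(m,amin=10):
    cs,_=cv2.findContours(m,cv2.RETR_EXTERNAL,cv2.CHAIN_APPROX_NONE)
    return sorted([c for c in cs if cv2.contourArea(c)>=amin],key=cv2.contourArea,reverse=True)
def rect(d,c,z):
    """min-area rectangle of a contour cast on plane z: centre, sizes, long-side angle deg"""
    P=ray(d,c[:,0,:],z)[:,:2].astype(np.float32); r=cv2.minAreaRect(P*1000)
    b=cv2.boxPoints(r); e=[b[1]-b[0],b[2]-b[1]]; l=max(e,key=np.linalg.norm)
    return np.round(r[0],1),np.round(sorted(r[1]),1),round(float(np.degrees(np.arctan2(l[1],l[0]))%180),1)
E
python3 - <<'E'
from h import *
d=dict(np.load("top0.npz"))
g=mask(d,(45,120,40),(80,255,255),(100,150,170,280))
for c in blobs(g)[:1]: print("board",rect(d,c,.012))
b=mask(d,(100,120,40),(125,255,255),(210,150,310,240))
for c in blobs(b)[:4]: print("blue",rect(d,c,.05),rect(d,c,.03))
w=mask(d,(0,60,20),(20,255,120),(165,165,215,250))
for c in blobs(w)[:3]: print("wood",rect(d,c,.036))
y=mask(d,(10,120,60),(30,255,255),(165,165,215,250))
for c in blobs(y,3)[:3]: print("stem",rect(d,c,.13),cv2.boundingRect(c))
s=mask(d,(10,80,30),(30,255,255),(300,145,400,225))
for c in blobs(s)[:5]: print("sleeve",rect(d,c,.08),cv2.boundingRect(c))
k=mask(d,(0,120,80),(8,255,255),(270,165,310,210))
for c in blobs(k,3)[:3]: print("knob",rect(d,c,.141),cv2.boundingRect(c))
im=d["image"][150:250,160:320,::-1]; im2=d["image"][140:225,300:400,::-1]
cv2.imwrite("pics/crop0.png",cv2.resize(im,None,fx=5,fy=5,interpolation=cv2.INTER_CUBIC))
E
```

```text
board (array([469.3, 433.4]), array([127.9, 267.5]), 173.5)
blue (array([565.7,  10.7]), array([134.1, 217.6]), 97.9) (array([567. ,  10.5]), array([135.8, 220.3]), 97.9)
wood (array([513.8, 258. ]), array([ 46.3, 208.7]), 173.7)
stem (array([511.4, 247.5]), array([ 46.1, 190.6]), 173.5) (178, 181, 19, 58)
sleeve (array([ 669.6, -291. ]), array([33.8, 49.6]), 117.7) (340, 161, 14, 12)
sleeve (array([ 562.6, -332.1]), array([33.2, 49.8]), 100.6) (351, 193, 15, 11)
knob (array([617.6, -92.2]), array([14. , 18.7]), 136.1) (287, 176, 6, 6)
```

View pics/crop0.png

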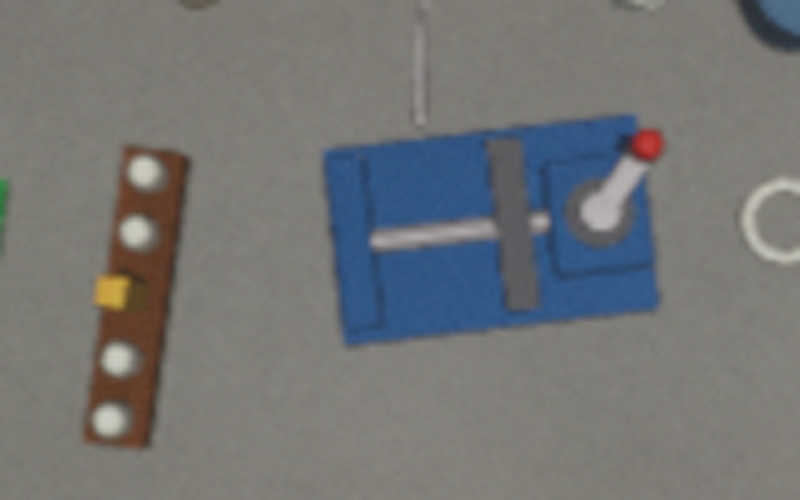

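The crop shows the bar's stem at crop (112,290), the fixed jaw on the left, the moving jaw at (512,225) and the knob at (648,145). Now I'll go to a viewing pose over the bar.

```bash
cat >> h.py <<'E'
def go(o,p,yaw):
    """tool-frame shift (mm) and turn (deg) to TCP p, pointing down, tool-y line at yaw deg (mod 180 nearest)"""
    q=np.asarray(o["tool_rot"]); Rc=Ro.from_quat([q[1],q[2],q[3],q[0]])
    y=Rc.apply([0,1,0]); cy=np.degrees(np.arctan2(y[1],y[0])); yaw=cy+(yaw-cy+90)%180-90
    a=np.radians(yaw); Y=np.array([np.cos(a),np.sin(a),0]);Z=np.array([0,0,-1.])
    Rt=Ro.from_matrix(np.c_[np.cross(Y,Z),Y,Z])
    s=Rc.inv().apply(np.asarray(p)-o["eef_pos"])*1000
    print("pos",np.round(np.array(o["eef_pos"])*1000,1),"yaw",round(cy,2),"q7",round(o["q"][6],2),"shift",np.round(s,1),"turn",np.round((Rc.inv()*Rt).as_rotvec(degrees=True),1))
E
python3 - <<'E'
from h import *
from station import bot
d=dict(np.load("top0.npz")); print(ray(d,[(182.4,208)],.14))
go(bot.get_obs(),[.49,.25,.30],83.7)
E
```

```text
[[0.51369083 0.25672431 0.14      ]]
pos [224.8 635.9 230.4] yaw 70.53 q7 -0.08 shift [-378.7 -275.6  -69.1] turn [ -0.1  -0.  -13.2]
```

Emit:
{"api": "step_arm", "payload": {"increments": [[[1,-38,-28,-40,0,0,-2],[1,-70,-52,-69,0,0,-4],[1,-105,-76,-69,0,0,-6],[1,-140,-102,-69,0,0,-8],[1,-172,-126,-69,0,0,-10],[1,-205,-150,-69,0,0,-12],[1,-238,-174,-69,0,0,-13],[1,-270,-198,-69,0,0,-13],[1,-302,-222,-69,0,0,-13],[1,-335,-246,-69,0,0,-13]]]}}

```text
t: 0.93
eef_pos: [0.4487, 0.3063, 0.3002]
tool_rot: [-0.0, 0.056, 0.998, -0.0]
contact_force: [-0.0, 0.9, 0.1]
gripper_width: 1.002
grasp_force: 0.0
```

Emit:
{"api": "step_arm", "payload": {"increments": [[[1,-30,-37,0,0,0,0],[1,-36,-40,0,0,0,0],[1,-36,-40,0,0,0,0],[1,-36,-40,0,0,0,0]]]}}

```text
t: 1.27
eef_pos: [0.4795, 0.2641, 0.3]
tool_rot: [-0.0, 0.057, 0.998, -0.0]
contact_force: [-0.6, 1.2, 1.0]
gripper_width: 1.001
grasp_force: 0.0
```

```bash
python3 - <<'E'
from h import *
from station import bot
d=bot.read_camera("wrist"); np.savez("w1.npz",**d); cv2.imwrite("pics/w1.png",d["image"][:,:,::-1])
o=bot.get_obs();go(o,[.514,.257,.30],83.7);print(o["t"],np.round(-d["R"].T@d["t"],3),np.round(d["R"],3).tolist())
E
```

```text
pos [478.7 265.5 300. ] yaw 83.58 q7 0.88 shift [-36.   -4.5  -0.1] turn [ 0.  -0.1 -0.1]
1.3167 [0.403 0.273 0.443] [[0.114, 0.994, -0.001], [0.947, -0.108, 0.302], [0.3, -0.035, -0.953]]
```

View pics/w1.png

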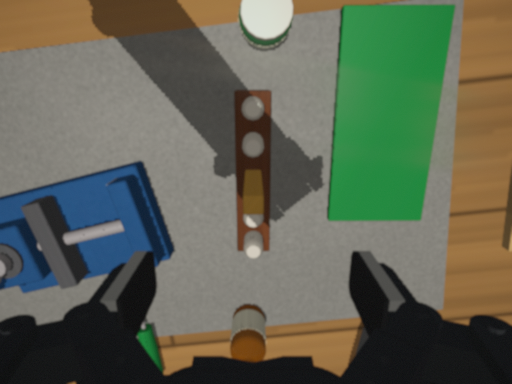

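Wrist view: bar centred at about (253,170), stem at (253,185), board at the right with corners (343,5), (455,5), (420,220) and (330,220), vise at the left.

```bash
python3 - <<'E'
from h import *
from station import bot
d=dict(np.load("w1.npz"))
m=mask(d,(0,90,20),(14,255,130),(225,80,285,265)); m=cv2.morphologyEx(m,cv2.MORPH_CLOSE,np.ones((25,25)))
for c in blobs(m,200)[:2]: print("wood",rect(d,c,.036),cv2.boundingRect(c),cv2.boxPoints(cv2.minAreaRect(c)).round().tolist())
y=mask(d,(14,110,50),(32,255,255),(225,150,285,260))
for c in blobs(y,30)[:2]: x,yy,w,h=cv2.boundingRect(c); print("stem",(x,yy,w,h),ray(d,[(x+w/2,yy),(x+w/2,yy+h)],.14)[:,:2], ray(d,[(x+w/2,yy)],.036))
g=mask(d,(45,120,40),(80,255,255),(300,0,500,260))
print("board",rect(d,blobs(g)[0],.012))
go(bot.get_obs(),[.514,.257,.125],83.7)
E
```

```text
wood (array([513.2, 260.5]), array([ 42.3, 207. ]), 173.7) (235, 91, 36, 160) [[235.0, 91.0], [270.0, 91.0], [270.0, 250.0], [235.0, 250.0]]
stem (242, 168, 23, 46) [[0.4770133  0.26531643]
 [0.5227991  0.26013448]] [[0.50249723 0.26270312 0.036     ]]
board (array([467.7, 434.4]), array([129.5, 266.3]), 173.7)
pos [478.7 265.5 300. ] yaw 83.58 q7 0.88 shift [-36.2  -4.5 174.9] turn [ 0.  -0.1 -0.1]
```

Emit:
{"api": "step_arm", "payload": {"increments": [[[1,-20,-2,20,0,0,0],[1,-35,-2,50,0,0,0],[1,-35,-2,85,0,0,0],[1,-35,-2,120,0,0,0],[1,-35,-2,150,0,0,0],[1,-35,-2,175,0,0,0],[1,-35,-2,190,0,0,0],[1,-35,-2,194,0,0,0],[1,-35,-2,194,0,0,0]]]}}

```text
t: 2.07
eef_pos: [0.5123, 0.2601, 0.1051]
tool_rot: [-0.001, 0.055, 0.998, -0.0]
contact_force: [-0.1, 0.1, -0.6]
gripper_width: 0.995
grasp_force: 0.0
```

Emit:
{"api": "step_arm", "payload": {"increments": [[[-1,0,0,0,0,0,0],[-1,0,0,0,0,0,0],[-1,0,0,0,0,0,0],[-1,0,0,0,0,0,0],[-1,0,0,0,0,0,0],[-1,0,0,0,0,0,0],[-1,0,0,0,0,0,0],[-1,0,0,0,0,0,0]]], "force": 60}}

```text
t: 2.73
eef_pos: [0.5145, 0.2594, 0.107]
tool_rot: [0.001, 0.056, 0.998, 0.001]
contact_force: [-0.0, 1.6, 5.8]
gripper_width: 0.224
grasp_force: 60.0
```

Emit:
{"api": "step_arm", "payload": {"increments": [[[-1,0,0,-10,0,0,0],[-1,0,0,-30,0,0,0],[-1,0,0,-60,0,0,0],[-1,0,0,-95,0,0,0],[-1,0,0,-130,0,0,0],[-1,0,0,-160,0,0,0],[-1,0,0,-170,0,0,0],[-1,0,0,-170,0,0,0]]]}}

```text
t: 3.4
eef_pos: [0.515, 0.2588, 0.2785]
tool_rot: [0.002, 0.057, 0.998, 0.001]
contact_force: [0.3, 1.2, -5.3]
gripper_width: 0.226
grasp_force: 59.4
```

```bash
python3 - <<'E'
from h import *
from station import bot
d=dict(np.load("top0.npz"))
P=np.array([(325,150),(635,115),(660,308),(345,345)])/5+[160,150]
Q=ray(d,P-.1,.03)[:,:2]*1000;print(Q.round(1)); 
print("sides",[round(float(np.linalg.norm(Q[i]-Q[(i+1)%4])),1) for i in range(4)])
v=(Q[0]-Q[1]+Q[3]-Q[2]); yaw=np.degrees(np.arctan2(v[1],v[0])); v/=np.linalg.norm(v)
c=Q.mean(0); O=c+v*82.5; print("yaw y",yaw,"origin",O)
J=ray(d,np.array([(362,155),(381,325)])/5+[159.9,149.9],.064)[:,:2]*1000
print("jaw edge",J.round(1),J.mean(0), np.degrees(np.arctan2(*(J[0]-J[1])[::-1])))
M=ray(d,np.array([(487,141),(508,310)])/5+[159.9,149.9],.064)[:,:2]*1000
print("mov jaw",M.mean(0),np.degrees(np.arctan2(*(M[0]-M[1])[::-1])),"opening",(J.mean(0)-M.mean(0))@v)
H=ray(d,np.array([(602,212)])/5+[159.9,149.9],.09)[:,:2]*1000; K=ray(d,np.array([(648,145)])/5+[159.9,149.9],.141)[:,:2]*1000
print("hub",H,"knob",K, "axis pred",O-158*v)
# wrist w1 view of vise corner & fixed jaw edge
E
python3 - <<'E'
from h import *
from station import bot
d=bot.read_camera("wrist"); np.savez("w2.npz",**d); cv2.imwrite("pics/w2.png",d["image"][:,:,::-1])
d=dict(np.load("w1.npz"))
print("w1 corners bed",ray(d,[(142,163),(173,250)],.03)*1000,"len",np.diff(ray(d,[(142,163),(173,250)],.03)*1000,axis=0))
E
```

```text
[[ 619.4  127.3]
 [ 648.8  -91.1]
 [ 512.6 -110.8]
 [ 482.3  110. ]]
sides [220.4, 137.5, 222.9, 138.2]
yaw y 97.72899426122264 origin [554.697348   90.6163276]
jaw edge [[613.2  99.5]
 [496.1  83.7]] [554.67570171  91.60161014] 7.655892409166786
mov jaw [566.42328634   4.98158748] 8.174942064079195 opening 87.41300817496838
hub [[575.20255975 -65.53705886]] knob [[616.30987834 -92.23584454]] axis pred [575.9463968  -65.94828502]
w1 corners bed [[481.50089664 123.01892956  30.        ]
 [606.70869972 139.36403014  30.        ]] len [[125.20780307  16.34510058   0.        ]]
```

View pics/w2.png

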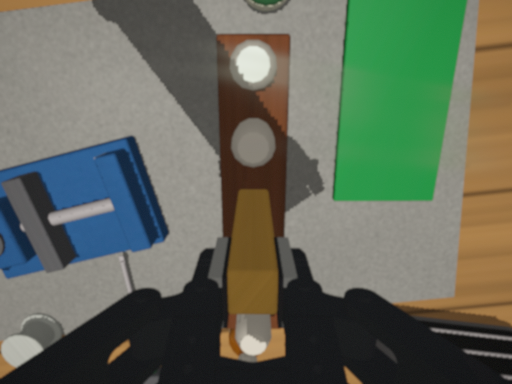

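The bar is held square in the grip: stem at (253,250), bar edges vertical. The vise origin is about (555,91) mm with its y axis at 97.7°, and the hub agrees with that. Now to the vise.

```bash
python3 - <<'E'
from h import *
from station import bot
go(bot.get_obs(),[.5586,.0634,.2785],97.7)
E
```

```text
pos [513.7 258.4 275.9] yaw 83.52 q7 0.94 shift [ -66.6 -188.7   -2.5] turn [ -0.   -0.  -14.2]
```

Emit:
{"api": "step_arm", "payload": {"increments": [[[-1,-4,-10,0,0,0,-1],[-1,-12,-35,0,0,0,-3],[-1,-22,-65,0,0,0,-5],[-1,-34,-96,0,0,0,-8],[-1,-45,-127,0,0,0,-10],[-1,-55,-156,0,0,0,-12],[-1,-63,-178,0,0,0,-14],[-1,-66,-188,0,0,0,-14.2],[-1,-66,-188,0,0,0,-14.2],[-1,-66,-188,0,0,0,-14.2]]]}}

```text
t: 4.28
eef_pos: [0.5571, 0.0647, 0.2741]
tool_rot: [-0.002, -0.067, 0.998, -0.0]
contact_force: [-0.5, 1.5, -5.1]
gripper_width: 0.224
grasp_force: 59.5
```

```bash
python3 - <<'E'
from h import *
from station import bot
go(bot.get_obs(),[.5586,.0634,.142],97.7)
d=bot.read_camera("wrist"); np.savez("w3.npz",**d); cv2.imwrite("pics/w3.png",d["image"][:,:,::-1])
E
```

```text
pos [557.1  64.7 274.1] yaw 97.66 q7 1.55 shift [ -1.8  -1.5 132.1] turn [ 0.  -0.2 -0. ]
```

View pics/w3.png

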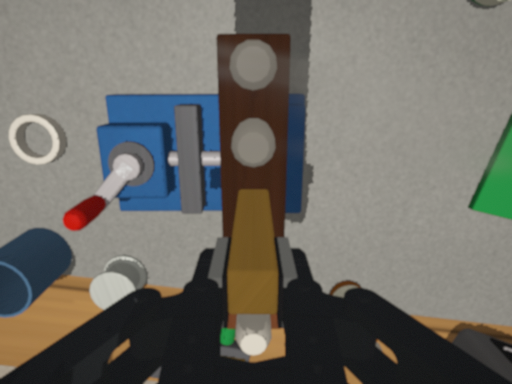

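The bar is parallel to the vise: its edges at x≈220 and 288 are upright, like the moving jaw at x≈190. Lowering.

Emit:
{"api": "step_arm", "payload": {"increments": [[[-1,-2,-1.5,15,0,0,0],[-1,-2,-1.5,40,0,0,0],[-1,-2,-1.5,70,0,0,0],[-1,-2,-1.5,98,0,0,0],[-1,-2,-1.5,118,0,0,0],[-1,-2,-1.5,128,0,0,0],[-1,-2,-1.5,132,0,0,0],[-1,-2,-1.5,134,0,0,0],[-1,-2,-1.5,136,0,0,0],[-1,-2,-1.5,136,0,0,0]]]}}

```text
t: 5.17
eef_pos: [0.5614, 0.0637, 0.1412]
tool_rot: [0.001, -0.068, 0.998, 0.0]
contact_force: [0.4, -0.5, -4.8]
gripper_width: 0.226
grasp_force: 59.5
```

Emit:
{"api": "step_arm", "payload": {"increments": [[[-1,0,0,1,0,0,0],[-1,0,0,2,0,0,0],[-1,0,0,3,0,0,0],[-1,0,0,4,0,0,0],[-1,0,0,4,0,0,0]]]}}

```text
t: 5.58
eef_pos: [0.5608, 0.0633, 0.137]
tool_rot: [0.0, -0.067, 0.998, 0.0]
contact_force: [-3.0, 1.1, 2.4]
gripper_width: 0.223
grasp_force: 60.4
```

Contact: the weight is off the grip, so I'll release and lift.

Emit:
{"api": "step_arm", "payload": {"increments": [[[1,0,0,0,0,0,0],[1,0,0,0,0,0,0],[1,0,0,0,0,0,0],[1,0,0,0,0,0,0],[1,0,0,0,0,0,0],[1,0,0,-15,0,0,0],[1,0,0,-45,0,0,0],[1,0,0,-85,0,0,0],[1,0,0,-110,0,0,0],[1,0,0,-120,0,0,0]]]}}

```text
t: 6.42
eef_pos: [0.5627, 0.0634, 0.2607]
tool_rot: [0.003, -0.067, 0.998, 0.001]
contact_force: [0.6, -0.4, -0.4]
gripper_width: 1.0
grasp_force: 0.0
```

```bash
python3 - <<'E'
from h import *
from station import bot
d=bot.read_camera("wrist"); np.savez("w4.npz",**d); cv2.imwrite("pics/w4.png",d["image"][:,:,::-1])
k=mask(d,(0,140,60),(8,255,255)); 
for c in blobs(k,30): print(cv2.boundingRect(c))
go(bot.get_obs(),[.6163,-.0922,.2],97.7)
E
```

```text
(55, 193, 45, 37)
pos [562.8  63.5 260.8] yaw 97.71 q7 1.56 shift [ -31.7 -161.5   60.8] turn [0.1 0.4 0. ]
```

View pics/w4.png

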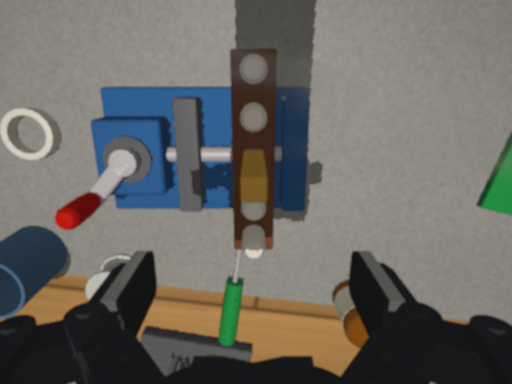

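The bar lies upright on the bed and parallel to the jaws; the knob's top is at about (68,216).

```bash
python3 - <<'E'
from h import *
from station import bot
d=dict(np.load("w4.npz")); print(ray(d,[(68,216)],.141)*1000, ray(d,[(123,163)],.09)*1000)
print("bar top corners",ray(d,[(232,50),(275,50),(272,247),(235,247)],.066)*1000)
H=np.array([575.9,-65.9])
go(bot.get_obs(),[.617,-.0935,.104],97.7)
# circle rows: helper table per a, in tool frame yaw 97.7
E
```

```text
[[613.6813722  -87.45901719 141.        ]] [[575.81113016 -60.43309037  90.        ]]
bar top corners [[460.01543432  30.08414573  66.        ]
 [454.5874674   69.91086733  66.        ]
 [657.61227068  98.5381768   66.        ]
 [663.23000458  57.30575264  66.        ]]
pos [562.8  63.5 260.8] yaw 97.71 q7 1.56 shift [ -31.5 -163.   156.8] turn [0.1 0.4 0. ]
```

Emit:
{"api": "step_arm", "payload": {"increments": [[[1,-8,-40,0,0,0,0],[1,-15,-78,0,0,0,0],[1,-23,-115,0,0,0,0],[1,-30,-150,0,0,0,0],[1,-31,-160,0,0,0,0],[1,-31,-160,0,0,0,0],[1,-31,-160,0,0,0,0]]]}}

```text
t: 7.05
eef_pos: [0.6121, -0.0911, 0.2547]
tool_rot: [-0.001, -0.067, 0.998, 0.0]
contact_force: [-0.4, 1.4, -0.3]
gripper_width: 0.999
grasp_force: 0.0
```

```bash
python3 - <<'E'
from h import *
from station import bot
d=bot.read_camera("wrist"); np.savez("w5.npz",**d); cv2.imwrite("pics/w5.png",d["image"][:,:,::-1])
k=mask(d,(0,140,60),(8,255,255)); 
for c in blobs(k,30): print(cv2.boundingRect(c))
go(bot.get_obs(),[.616,-.091,.104],97.7)
E
```

```text
(240, 168, 25, 35)
pos [612.2 -89.7 255. ] yaw 97.79 q7 1.87 shift [ -3.8  -2.  151. ] turn [ 0.1 -0.1  0.1]
```

View pics/w5.png

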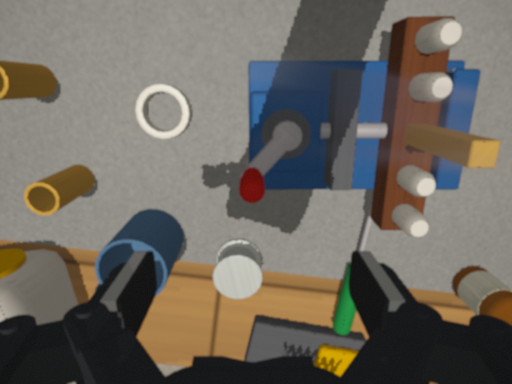

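The knob's top disc is centred at about (252,191), the hub at (288,135), and both sleeves are visible, at (45,195) and (20,80).

```bash
python3 - <<'E'
from h import *
from station import bot
d=dict(np.load("w5.npz")); print(ray(d,[(252,191)],.141)*1000, ray(d,[(252.5,170)],.087)*1000,ray(d,[(288,137)],.09)*1000)
E
```

```text
[[616.95123877 -90.83877278 141.        ]] [[613.00612502 -90.92696768  87.        ]] [[576.87373235 -62.83216435  90.        ]]
```

Emit:
{"api": "step_arm", "payload": {"increments": [[[1,-4,-1.5,15,0,0,0],[1,-4,-1.5,45,0,0,0],[1,-4,-1.5,80,0,0,0],[1,-4,-1.5,115,0,0,0],[1,-4,-1.5,140,0,0,0],[1,-4,-1.5,150,0,0,0],[1,-4,-1.5,151,0,0,0],[1,-4,-1.5,151,0,0,0]]]}}

```text
t: 7.77
eef_pos: [0.6172, -0.0908, 0.1056]
tool_rot: [-0.0, -0.068, 0.998, 0.0]
contact_force: [-0.2, -0.2, 0.5]
gripper_width: 1.005
grasp_force: 0.0
```

Emit:
{"api": "step_arm", "payload": {"increments": [[[-1,0,0,0,0,0,0],[-1,0,0,0,0,0,0],[-1,0,0,0,0,0,0],[-1,0,0,0,0,0,0],[-1,0,0,0,0,0,0],[-1,0,0,0,0,0,0],[-1,0,0,0,0,0,0],[-1,0,0,0,0,0,0]]], "force": 40}}

```text
t: 8.43
eef_pos: [0.6172, -0.0916, 0.1062]
tool_rot: [0.0, -0.068, 0.998, 0.0]
contact_force: [-2.5, 1.7, 5.9]
gripper_width: 0.239
grasp_force: 38.9
```

```bash
cat >> h.py <<'E'
V=np.array([-.134,.991]); U=np.array([.991,.134]); HUB=np.array([.576,-.0655])
def crank(o,a0,steps):
    """tool-frame xy rows (mm) for knob going from crank a0 through steps (deg, + closes)"""
    q=np.asarray(o["tool_rot"]); Rc=Ro.from_quat([q[1],q[2],q[3],q[0]])
    w=lambda a:50*(np.cos(a)*np.r_[U,0]-np.sin(a)*np.r_[V,0])
    for s in steps: print(s,np.round(Rc.inv().apply(w(a0+np.radians(s))-w(a0)),1)[:2])
def a_of(p):
    r=np.asarray(p)[:2]-HUB; return -np.arctan2(r@V,r@U),np.linalg.norm(r)*1000
E
python3 - <<'E'
from h import *
from station import bot
o=bot.get_obs(); a,r=a_of(o["eef_pos"]); print(o["eef_pos"],a,r,o["contact_force"]); crank(o,a,range(15,151,15))
E
```

```text
[ 0.61716726 -0.09158481  0.10615127] 0.6991829178295785 48.73562016105997 [-2.46841475  1.71960705  5.94756413]
15 [ 9.6 -8.8]
30 [ 21.2 -14.8]
45 [ 34.  -17.6]
60 [ 47. -17.]
75 [ 59.5 -13.1]
90 [70.5 -6. ]
105 [79.3  3.6]
120 [85.3 15.2]
135 [88.1 27.9]
150 [87.5 41. ]
```

Emit:
{"api": "step_arm", "payload": {"increments": [[[-1,9.6,-8.8,0,0,0,0],[-1,21.2,-14.8,0,0,0,0],[-1,34,-17.6,0,0,0,0],[-1,47,-17,0,0,0,0],[-1,59.5,-13.1,0,0,0,0],[-1,70.5,-6,0,0,0,0],[-1,79.3,3.6,0,0,0,0],[-1,85.3,15.2,0,0,0,0],[-1,88.1,27.9,0,0,0,0],[-1,87.5,41,0,0,0,0]]]}}

```text
t: 9.27
eef_pos: [0.5261, -0.0663, 0.1062]
tool_rot: [0.002, -0.066, 0.998, -0.002]
contact_force: [4.0, -10.0, 0.5]
gripper_width: 0.234
grasp_force: 40.6
```

```bash
cat > c.py <<'E'
import sys
from h import *
from station import bot
o=bot.get_obs(); a,r=a_of(o["eef_pos"]); print(o["t"],np.round(o["eef_pos"],4),"a",round(a,3),"r",round(r,1),"F",np.round(o["contact_force"],1),"w",o["gripper_width"])
a=float(sys.argv[1]) if len(sys.argv)>1 else a
s=int(sys.argv[2]) if len(sys.argv)>2 else 15
crank(o,a,range(s,s*10+(1 if s>0 else -1),s))
E
python3 c.py
```

```text
9.2667 [ 0.5261 -0.0663  0.1062] a -3.024 r 50.0 F [  4.  -10.    0.5] w 0.23403286920670552
15 [-3.2 12.7]
30 [-9.5 24.1]
45 [-18.6  33.4]
60 [-29.8  40.1]
75 [-42.4  43.7]
90 [-55.4  43.9]
105 [-68.1  40.7]
120 [-79.5  34.4]
135 [-88.9  25.3]
150 [-95.6  14.1]
```

```bash
python3 c.py 3.317
```

```text
9.2667 [ 0.5261 -0.0663  0.1062] a -3.024 r 50.0 F [  4.  -10.    0.5] w 0.23403286920670552
15 [-3.9 12.5]
30 [-10.9  23.5]
45 [-20.5  32.3]
60 [-32.1  38.3]
75 [-44.8  41.2]
90 [-57.9  40.6]
105 [-70.3  36.7]
120 [-81.3  29.7]
135 [-90.2  20.1]
150 [-96.2   8.6]
```

Emit:
{"api": "step_arm", "payload": {"increments": [[[-1,-3.9,12.5,0,0,0,0],[-1,-10.9,23.5,0,0,0,0],[-1,-20.5,32.3,0,0,0,0],[-1,-32.1,38.3,0,0,0,0],[-1,-44.8,41.2,0,0,0,0],[-1,-57.9,40.6,0,0,0,0],[-1,-70.3,36.7,0,0,0,0],[-1,-81.3,29.7,0,0,0,0],[-1,-90.2,20.1,0,0,0,0],[-1,-96.2,8.6,0,0,0,0]]]}}

```text
t: 10.1
eef_pos: [0.6191, -0.0375, 0.1061]
tool_rot: [-0.001, -0.069, 0.998, 0.002]
contact_force: [-6.1, 8.1, 8.8]
gripper_width: 0.239
grasp_force: 41.4
```

```bash
python3 c.py 5.935
```

```text
10.1 [ 0.6191 -0.0375  0.1061] a -0.441 r 51.4 F [-6.1  8.1  8.8] w 0.2393100124538583
15 [ -2.8 -12.8]
30 [ -2.1 -25.8]
45 [  1.9 -38.2]
60 [  8.9 -49.2]
75 [ 18.6 -58. ]
90 [ 30.2 -63.9]
105 [ 43.  -66.7]
120 [ 56.  -66.1]
135 [ 68.4 -62.1]
150 [ 79.4 -55. ]
```

Emit:
{"api": "step_arm", "payload": {"increments": [[[-1,-2.8,-12.8,0,0,0,0],[-1,-2.1,-25.8,0,0,0,0],[-1,1.9,-38.2,0,0,0,0],[-1,8.9,-49.2,0,0,0,0],[-1,18.6,-58,0,0,0,0],[-1,30.2,-63.9,0,0,0,0],[-1,43,-66.7,0,0,0,0],[-1,56,-66.1,0,0,0,0],[-1,68.4,-62.1,0,0,0,0],[-1,79.4,-55,0,0,0,0]]]}}

```text
t: 10.93
eef_pos: [0.5515, -0.1067, 0.1064]
tool_rot: [0.004, -0.068, 0.998, -0.001]
contact_force: [12.5, 1.3, -8.2]
gripper_width: 0.237
grasp_force: 39.8
```

```bash
python3 c.py 8.553 7
```

```text
10.9333 [ 0.5515 -0.1067  0.1064] a 2.242 r 48.0 F [12.5  1.3 -8.2] w 0.23714060634977108
7 [4.4 4.2]
14 [8.3 8.9]
21 [11.6 14.1]
28 [14.2 19.6]
35 [16.1 25.4]
42 [17.3 31.4]
49 [17.8 37.5]
56 [17.5 43.6]
63 [16.5 49.6]
70 [14.8 55.4]
```

Emit:
{"api": "step_arm", "payload": {"increments": [[[-1,4.4,4.2,0,0,0,0],[-1,8.3,8.9,0,0,0,0],[-1,11.6,14.1,0,0,0,0],[-1,14.2,19.6,0,0,0,0],[-1,16.1,25.4,0,0,0,0],[-1,17.3,31.4,0,0,0,0],[-1,17.3,31.4,0,0,0,0]]]}}

```text
t: 11.52
eef_pos: [0.5286, -0.0792, 0.1063]
tool_rot: [0.003, -0.067, 0.998, -0.001]
contact_force: [4.8, -2.5, -1.6]
gripper_width: 0.239
grasp_force: 40.5
```

```bash
python3 c.py 9.286 4
```

```text
11.5167 [ 0.5286 -0.0792  0.1063] a 2.995 r 49.3 F [ 4.8 -2.5 -1.6] w 0.2394869748581785
4 [0.4 3.5]
8 [0.5 7. ]
12 [ 0.4 10.4]
16 [-0.  13.9]
20 [-0.6 17.4]
24 [-1.5 20.7]
28 [-2.6 24.1]
32 [-3.9 27.3]
36 [-5.4 30.4]
40 [-7.2 33.4]
```

Emit:
{"api": "step_arm", "payload": {"increments": [[[-1,0.4,3.5,0,0,0,0],[-1,0.5,7,0,0,0,0],[-1,0.4,10.4,0,0,0,0],[-1,0.4,10.4,0,0,0,0]]]}}

```text
t: 11.85
eef_pos: [0.5276, -0.0754, 0.1064]
tool_rot: [0.004, -0.065, 0.998, -0.005]
contact_force: [9.0, -18.8, -7.0]
gripper_width: 0.242
grasp_force: 40.5
```

```bash
python3 c.py 9.495 4
```

```text
11.85 [ 0.5276 -0.0754  0.1064] a 3.074 r 49.4 F [  9.  -18.8  -7. ] w 0.2418012991095975
4 [-0.4  3.5]
8 [-0.9  6.9]
12 [-1.8 10.3]
16 [-2.8 13.6]
20 [-4.1 16.9]
24 [-5.6 20. ]
28 [-7.4 23. ]
32 [-9.3 25.9]
36 [-11.5  28.7]
40 [-13.8  31.3]
```

Emit:
{"api": "step_arm", "payload": {"increments": [[[-1,-0.4,3.5,0,0,0,0],[-1,-0.9,6.9,0,0,0,0],[-1,-1.8,10.3,0,0,0,0],[-1,-1.8,10.3,0,0,0,0],[-1,-1.8,10.3,0,0,0,0]]]}}

```text
t: 12.27
eef_pos: [0.5269, -0.0716, 0.1064]
tool_rot: [0.003, -0.062, 0.998, -0.008]
contact_force: [6.8, -34.4, -6.7]
gripper_width: 0.241
grasp_force: 41.3
```

```bash
python3 c.py 9.70 4|head -1
```

```text
12.2667 [ 0.5269 -0.0716  0.1064] a -3.13 r 49.5 F [  6.8 -34.4  -6.7] w 0.2411819259220133
```

Held firmly, with 34 N at the knob. I'll ease off, release, lift away and look.

Emit:
{"api": "step_arm", "payload": {"increments": [[[-1,0.5,-5,0,0,0,0],[-1,1,-10,0,0,0,0],[1,1,-10,0,0,0,0],[1,1,-10,0,0,0,0],[1,1,-10,0,0,0,0],[1,1,-10,0,0,0,0],[1,1,-10,-10,0,0,0],[1,1,-10,-40,0,0,0],[1,1,-10,-80,0,0,0],[1,1,-10,-120,0,0,0]]]}}

```text
t: 13.1
eef_pos: [0.5244, -0.067, 0.2269]
tool_rot: [-0.001, -0.068, 0.998, -0.0]
contact_force: [0.6, -0.1, -0.5]
gripper_width: 0.998
grasp_force: 0.0
```

```bash
python3 - <<'E'
from h import *
from station import bot
d=bot.read_camera("wrist"); np.savez("w6.npz",**d); cv2.imwrite("pics/w6.png",d["image"][:,:,::-1])
d0=dict(np.load("w5.npz"))
s=mask(d0,(12,110,40),(32,255,255),(0,40,120,230))
for c in blobs(s,50): print("w5 sleeve",cv2.boundingRect(c))
go(bot.get_obs(),[.60,-.31,.25],97.7)
E
```

```text
w5 sleeve (24, 165, 71, 50)
w5 sleeve (0, 61, 57, 38)
pos [529.1 -67.7 235.4] yaw 97.73 q7 1.81 shift [ -37.8 -249.7  -14. ] turn [-0.   0.7  0. ]
```

View pics/w6.png

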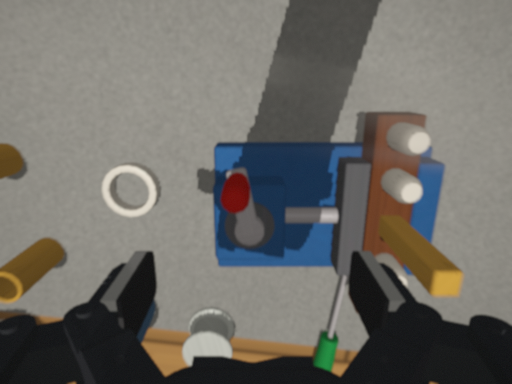

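The bar is clamped between the jaws, the stem about mid-jaw, with the knob at (235,190). Now to view the sleeves.

Emit:
{"api": "step_arm", "payload": {"increments": [[[1,-2,-25,-20,0,0,0],[1,-5,-60,-30,0,0,0],[1,-10,-100,-40,0,0,0],[1,-15,-138,-40,0,0,0],[1,-20,-176,-40,0,0,0],[1,-23,-212,-40,0,0,0],[1,-23,-240,-40,0,0,0],[1,-23,-250,-40,0,0,0],[1,-23,-250,-40,0,0,0],[1,-23,-250,-40,0,0,0]]]}}

```text
t: 13.98
eef_pos: [0.5817, -0.3111, 0.2654]
tool_rot: [-0.0, -0.068, 0.998, 0.001]
contact_force: [0.6, 0.6, -0.3]
gripper_width: 1.002
grasp_force: 0.0
```

```bash
python3 - <<'E'
from h import *
from station import bot
d=bot.read_camera("wrist"); np.savez("w7.npz",**d); cv2.imwrite("pics/w7.png",d["image"][:,:,::-1])
s=mask(d,(12,110,40),(32,255,255))
for c in blobs(s,200): print("sleeve",cv2.boundingRect(c))
go(bot.get_obs(),[.60,-.31,.25],97.7)
E
```

```text
sleeve (0, 0, 114, 326)
sleeve (139, 274, 231, 103)
sleeve (238, 207, 32, 54)
sleeve (210, 118, 36, 43)
sleeve (429, 306, 58, 20)
pos [ 582.1 -309.9  265.4] yaw 97.84 q7 2.27 shift [-17.8  -2.6  15.4] turn [0.1 0.  0.1]
```

View pics/w7.png

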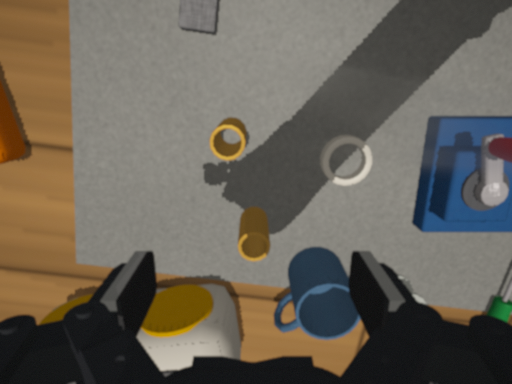

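Sleeves: top rings at about (229,143) and (254,247). Mug rim at (329,310) with its handle at (288,312), foil roll at (347,160).

```bash
python3 - <<'E'
from h import *
from station import bot
d=dict(np.load("w7.npz"))
print(ray(d,[(229,143),(254,247),(211,143),(247,143),(238,247),(270,247)],.08)*1000); print("mug,handle",ray(d,[(329,310),(280,315)],.09)*1000,"foil",ray(d,[(347,160)],.018)*1000)
t=dict(np.load("top0.npz"))
print(proj(t,ray(d,[(229,143),(254,247)],.08)))
o=bot.get_obs()
A,B=ray(d,[(229,143),(254,247)],.08)
A[2]=B[2]=.065-.019; go(o,A,97.7); go(o,B,97.7)
E
```

```text
[[ 563.40206905 -336.88830053   80.        ]
 [ 673.00464201 -296.75997388   80.        ]
 [ 565.81436337 -354.51054346   80.        ]
 [ 560.9896994  -319.26550735   80.        ]
 [ 675.37179902 -314.06537031   80.        ]
 [ 670.63741241 -279.45404685   80.        ]]
mug,handle [[ 734.6615429  -202.69423251   90.        ]
 [ 748.80868687 -256.48443667   90.        ]] foil [[ 575.55349755 -197.89206887   18.        ]]
[[359.35931866 197.53702586]
 [347.89540308 165.44927676]]
pos [ 582.1 -309.9  265.4] yaw 97.84 q7 2.27 shift [ 22.2 -24.5 219.4] turn [0.1 0.  0.1]
pos [ 582.1 -309.9  265.4] yaw 97.84 q7 2.27 shift [-9.180e+01  2.000e-01  2.194e+02] turn [0.1 0.  0.1]
```

Emit:
{"api": "step_arm", "payload": {"increments": [[[1,10,-10,20,0,0,0],[1,20,-22,50,0,0,0],[1,22.5,-24.5,85,0,0,0],[1,22.5,-24.5,120,0,0,0],[1,22.5,-24.5,155,0,0,0],[1,22.5,-24.5,185,0,0,0],[1,22.5,-24.5,208,0,0,0],[1,22.5,-24.5,220,0,0,0],[1,22.5,-24.5,221,0,0,0],[1,22.5,-24.5,221,0,0,0]]]}}

```text
t: 14.87
eef_pos: [0.5633, -0.3381, 0.0447]
tool_rot: [0.0, -0.068, 0.998, 0.0]
contact_force: [0.6, -0.7, -0.6]
gripper_width: 1.004
grasp_force: 0.0
```

Emit:
{"api": "step_arm", "payload": {"increments": [[[-1,0,0,0,0,0,0],[-1,0,0,0,0,0,0],[-1,0,0,0,0,0,0],[-1,0,0,0,0,0,0],[-1,0,0,0,0,0,0],[-1,0,0,0,0,0,0],[-1,0,0,-15,0,0,0],[-1,0,0,-50,0,0,0],[-1,0,0,-90,0,0,0],[-1,0,0,-130,0,0,0]]], "force": 40}}

```text
t: 15.7
eef_pos: [0.5618, -0.3392, 0.1759]
tool_rot: [-0.001, -0.067, 0.998, 0.0]
contact_force: [0.2, -0.1, -0.2]
gripper_width: 0.403
grasp_force: 40.1
```

```bash
python3 - <<'E'
from h import *
from station import bot
d=bot.read_camera("wrist"); np.savez("w8.npz",**d)
d=dict(np.load("w6.npz"))
# spigot tops from w6 (z=.138 above bench = .03+.036+.072-.036)
print(ray(d,[(415,141),(407,187)],.102)*1000)
bc=np.array([.5548,.0911])-.022*V
for s in(-86,-44,44,86): print(s,(bc+s/1000*U).round(4))
print(proj(d,np.r_[bc,.17]),proj(d,np.c_[[bc+s/1000*U for s in(-86,-44,44,86)],[.102]*4]))
o=bot.get_obs(); print(o["t"],o["eef_pos"],o["gripper_width"])
go(o,[*(bc),.30],97.7)
E
```

```text
[[473.07137249  57.86195906 102.        ]
 [511.54909359  62.10836775 102.        ]]
-86 [0.4725 0.0578]
-44 [0.5141 0.0634]
44 [0.6014 0.0752]
86 [0.643  0.0808]
[[442.39162491 280.99032345]] [[415.08624357 140.30968565]
 [407.64734287 190.12056995]
 [394.04451873 281.20508993]
 [388.34581387 319.36362172]]
15.75 [ 0.56586068 -0.34228182  0.18546618] 0.4035399382932277
pos [ 565.9 -342.3  185.5] yaw 97.67 q7 2.35 shift [ -48.   408.2 -116.8] turn [-0.4  0.6 -0. ]
```

Emit:
{"api": "step_arm", "payload": {"increments": [[[-1,-3,15,-25,0,0,0],[-1,-8,50,-55,0,0,0],[-1,-13,90,-85,0,0,0],[-1,-18,130,-85,0,0,0],[-1,-23,170,-85,0,0,0],[-1,-28,210,-85,0,0,0],[-1,-33,250,-85,0,0,0],[-1,-38,290,-85,0,0,0],[-1,-42,330,-85,0,0,0],[-1,-45,365,-85,0,0,0]]]}}

```text
t: 16.58
eef_pos: [0.5576, 0.0308, 0.26]
tool_rot: [0.0, -0.068, 0.998, 0.0]
contact_force: [1.0, 1.0, -0.5]
gripper_width: 0.402
grasp_force: 40.2
```

Emit:
{"api": "step_arm", "payload": {"increments": [[[-1,0,25,0,0,0,0],[-1,0,38,0,0,0,0],[-1,0,42,0,0,0,0],[-1,0,42,0,0,0,0],[-1,0,42,0,0,0,0]]]}}

```text
t: 17.0
eef_pos: [0.5526, 0.0684, 0.2596]
tool_rot: [0.0, -0.067, 0.998, -0.0]
contact_force: [-0.9, -0.2, -0.9]
gripper_width: 0.406
grasp_force: 40.2
```

```bash
python3 - <<'E'
from h import *
from station import bot
d=bot.read_camera("wrist"); np.savez("w8.npz",**d); cv2.imwrite("pics/w8.png",d["image"][:,:,::-1])
bc=np.array([.5548,.0911])-.022*V
print(proj(d,np.c_[[bc+s/1000*U for s in(-86,-44,44,86)],[.102]*4]).round(1).tolist(),proj(d,np.r_[bc,.17]))
go(bot.get_obs(),[*(bc-.086*U),.27],97.7)
E
```

```text
[[253.0, 79.7], [252.9, 129.2], [252.9, 220.4], [252.9, 258.8]] [[252.95699686 201.12723536]]
pos [552.7  67.9 259.5] yaw 97.58 q7 1.55 shift [ 80.8   0.6 -10.5] turn [-0.   0.  -0.1]
```

View pics/w8.png

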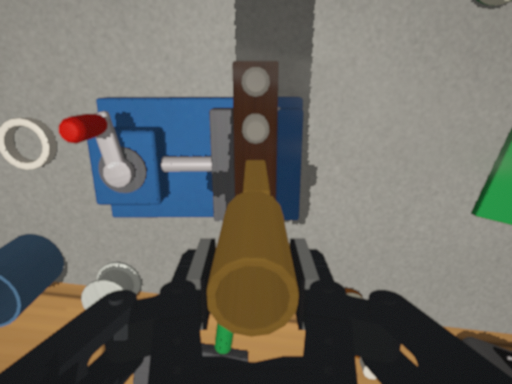

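Spigots 1 and 2 are at about (256,82) and (256,128), and the sleeve's top ring is at (253,293). I'll refine these by contour.

```bash
python3 - <<'E'
from h import *
from station import bot
d=dict(np.load("w8.npz"))
m=mask(d,(0,0,110),(180,70,255),(238,64,276,150))
for c in blobs(m,60):
    (x,y),r=cv2.minEnclosingCircle(c); print(cv2.boundingRect(c),(round(x,1),round(y,1)),round(r,1))
    X=ray(d,[(x,y)],.100)[0]*1000; print(X.round(1))
w=mask(d,(0,60,15),(18,255,130),(225,55,290,160)); w=cv2.morphologyEx(w,cv2.MORPH_CLOSE,np.ones((21,21)))
c=blobs(w,200)[0]; print(cv2.boundingRect(c), ray(d,[(cv2.boundingRect(c)[0],100),(sum(cv2.boundingRect(c)[::2]),100)],.066)*1000)
s=mask(d,(12,110,40),(32,255,255),(195,240,310,340)); 
c=blobs(s,200)[0];print("sl",cv2.boundingRect(c))
x,y,ww,h=cv2.boundingRect(c); print(ray(d,[(x,292),(x+ww,292)],.26+.036)*1000)
E
```

```text
(242, 68, 27, 27) (255.0, 80.7) 13.7
[473.1  59.6 100. ]
(243, 115, 25, 27) (255.0, 128.0) 13.6
[513.1  65.1 100. ]
(233, 62, 45, 98) [[493.37874946  40.99380078  66.        ]
 [487.50377992  84.45123     66.        ]]
sl (199, 240, 107, 100)
[[551.55949848  48.15982427 296.        ]
 [546.20162103  87.51647315 296.        ]]
```

```bash
python3 - <<'E'
from h import *
from station import bot
go(bot.get_obs(),[.4728,.0592,.26],97.7)
E
```

```text
pos [552.7  67.9 259.5] yaw 97.58 q7 1.55 shift [80.3  1.9 -0.5] turn [-0.   0.  -0.1]
```

Emit:
{"api": "step_arm", "payload": {"increments": [[[-1,20,0.5,0,0,0,0],[-1,50,1.5,0,0,0,0],[-1,75,1.9,0,0,0,0],[-1,80,1.9,15,0,0,0],[-1,80,1.9,45,0,0,0],[-1,80,1.9,75,0,0,0],[-1,80,1.9,92,0,0,0],[-1,80,1.9,97,0,0,0],[-1,80,1.9,97,0,0,0],[-1,80,1.9,97,0,0,0]]]}}

```text
t: 17.88
eef_pos: [0.4737, 0.0602, 0.163]
tool_rot: [0.0, -0.066, 0.998, -0.0]
contact_force: [0.5, 0.5, 0.0]
gripper_width: 0.406
grasp_force: 40.2
```

```bash
python3 - <<'E'
from h import *
from station import bot
o=bot.get_obs(); print(o["contact_force"]); go(o,[.4728,.0592,.152],97.7)
d=bot.read_camera("scene"); c=proj(d,[[.4728,.0592,.12]])[0].astype(int); print(c)
im=d["image"][c[1]-45:c[1]+45,c[0]-60:c[0]+60,::-1]
cv2.imwrite("pics/s1.png",cv2.resize(im,None,fx=6,fy=6,interpolation=cv2.INTER_CUBIC))
E
```

```text
[0.53206684 0.49057948 0.02276505]
pos [473.7  60.2 163. ] yaw 97.62 q7 1.54 shift [ 1.1 -0.8 11. ] turn [-0.   0.  -0.1]
[231 177]
```

View pics/s1.png

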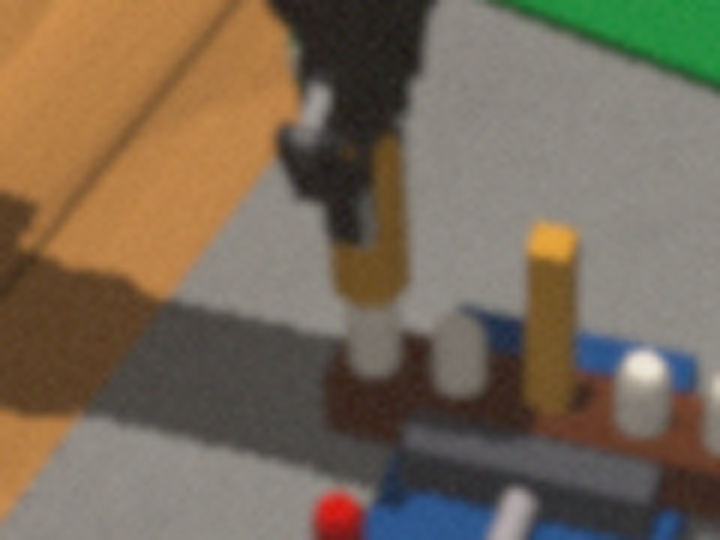

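The sleeve (crop x≈371) hangs centred over spigot 1 (x≈375). Descending.

Emit:
{"api": "step_arm", "payload": {"increments": [[[-1,0.5,-0.5,6,0,0,0],[-1,0.5,-0.5,12,0,0,0],[-1,0.5,-0.5,18,0,0,0],[-1,0.5,-0.5,24,0,0,0],[-1,0.5,-0.5,28,0,0,0],[-1,0.5,-0.5,28,0,0,0]]]}}

```text
t: 18.43
eef_pos: [0.4721, 0.0603, 0.1333]
tool_rot: [-0.001, -0.067, 0.998, -0.0]
contact_force: [0.6, -0.1, -1.3]
gripper_width: 0.406
grasp_force: 40.2
```

Emit:
{"api": "step_arm", "payload": {"increments": [[[-1,0,0,6,0,0,0],[-1,0,0,12,0,0,0],[-1,0,0,17,0,0,0],[-1,0,0,21,0,0,0],[-1,0,0,24,0,0,0],[-1,0,0,26,0,0,0],[-1,0,0,27,0,0,0],[-1,0,0,27,0,0,0]]]}}

```text
t: 19.1
eef_pos: [0.4747, 0.0612, 0.1102]
tool_rot: [0.002, -0.067, 0.998, 0.001]
contact_force: [-7.7, -0.6, 31.0]
gripper_width: 0.402
grasp_force: 36.7
```

Home at z 0.110, pressing with 31 N. Release and retreat, then go to sleeve B.

Emit:
{"api": "step_arm", "payload": {"increments": [[[-1,0,0,-2,0,0,0],[1,0,0,-3,0,0,0],[1,0,0,-3,0,0,0],[1,0,0,-3,0,0,0],[1,0,0,-3,0,0,0],[1,0,0,-10,0,0,0],[1,0,0,-40,0,0,0],[1,0,0,-80,0,0,0],[1,0,0,-120,0,0,0],[1,0,0,-150,0,0,0]]]}}

```text
t: 19.93
eef_pos: [0.473, 0.0602, 0.2606]
tool_rot: [0.001, -0.067, 0.998, 0.0]
contact_force: [0.8, 0.5, 0.0]
gripper_width: 1.005
grasp_force: 0.0
```

```bash
python3 - <<'E'
from h import *
from station import bot
d=bot.read_camera("wrist"); np.savez("w9.npz",**d)
s=mask(d,(12,110,40),(32,255,255),(200,30,320,260))
for c in blobs(s,50): print(cv2.boundingRect(c))
print("expected sleeve top",proj(d,[[.4728,.0595,.146]]),"bottom",proj(d,[[.4728,.0595,.066]]))
go(bot.get_obs(),[.6725,-.2970,.24],97.7)
E
```

```text
(231, 143, 44, 62)
(241, 229, 24, 31)
expected sleeve top [[251.68120273 183.94175141]] bottom [[251.84416025 161.65918444]]
pos [476.   60.9 265.7] yaw 97.68 q7 1.49 shift [-146.6 -381.    26.4] turn [ 0.1  0.6 -0. ]
```

Emit:
{"api": "step_arm", "payload": {"increments": [[[1,-10,-30,0,0,0,0],[1,-25,-66,0,0,0,0],[1,-40,-104,0,0,0,0],[1,-54,-142,0,0,0,0],[1,-68,-180,0,0,0,0],[1,-82,-218,0,0,0,0],[1,-96,-256,0,0,0,0],[1,-111,-292,0,0,0,0],[1,-126,-328,0,0,0,0],[1,-140,-360,0,0,0,0]]]}}

```text
t: 20.82
eef_pos: [0.6601, -0.2798, 0.2569]
tool_rot: [-0.0, -0.067, 0.998, -0.0]
contact_force: [0.6, -0.9, 0.7]
gripper_width: 1.0
grasp_force: 0.0
```

Emit:
{"api": "step_arm", "payload": {"increments": [[[1,-6,-17,0,0,0,0],[1,-6,-20,0,0,0,0],[1,-6,-20,0,0,0,0]]]}}

```text
t: 21.07
eef_pos: [0.6677, -0.298, 0.2564]
tool_rot: [-0.001, -0.066, 0.998, -0.0]
contact_force: [-0.1, 0.7, 0.1]
gripper_width: 1.001
grasp_force: 0.0
```

```bash
python3 - <<'E'
from h import *
from station import bot
d=bot.read_camera("wrist"); np.savez("w10.npz",**d)
s=mask(d,(12,110,40),(32,255,255),(200,60,320,230))
for c in blobs(s,50): print(cv2.boundingRect(c))
print("expected sleeve top",proj(d,[[.673,-.2968,.08]]))
go(bot.get_obs(),[.6725,-.2970,.044],97.7)
E
```

```text
(235, 142, 36, 47)
(200, 225, 39, 5)
expected sleeve top [[253.05224418 172.18809839]]
pos [ 667.9 -296.2  256.7] yaw 97.7 q7 2.23 shift [ -4.7  -1.6 212.7] turn [ 0.  -0.1 -0. ]
```

Emit:
{"api": "step_arm", "payload": {"increments": [[[1,-4.5,-1,20,0,0,0],[1,-4.5,-1,50,0,0,0],[1,-4.5,-1,85,0,0,0],[1,-4.5,-1,120,0,0,0],[1,-4.5,-1,155,0,0,0],[1,-4.5,-1,185,0,0,0],[1,-4.5,-1,205,0,0,0],[1,-4.5,-1,212,0,0,0],[1,-4.5,-1,212.5,0,0,0],[1,-4.5,-1,212.5,0,0,0]]]}}

```text
t: 21.95
eef_pos: [0.6736, -0.2959, 0.046]
tool_rot: [0.001, -0.068, 0.998, -0.0]
contact_force: [-0.8, 0.0, -0.3]
gripper_width: 0.994
grasp_force: 0.0
```

Emit:
{"api": "step_arm", "payload": {"increments": [[[-1,0,0,0,0,0,0],[-1,0,0,0,0,0,0],[-1,0,0,0,0,0,0],[-1,0,0,0,0,0,0],[-1,0,0,0,0,0,0],[-1,0,0,0,0,0,0],[-1,0,0,-15,0,0,0],[-1,0,0,-50,0,0,0],[-1,0,0,-90,0,0,0],[-1,0,0,-130,0,0,0]]]}}

```text
t: 22.78
eef_pos: [0.672, -0.2966, 0.1761]
tool_rot: [-0.001, -0.067, 0.998, 0.0]
contact_force: [1.2, 0.1, -0.3]
gripper_width: 0.405
grasp_force: 40.0
```

Emit:
{"api": "step_arm", "payload": {"increments": [[[-1,0,20,-30,0,0,0],[-1,0,55,-60,0,0,0],[-1,0,90,-90,0,0,0],[-1,0,125,-90,0,0,0],[-1,0,160,-90,0,0,0],[-1,0,195,-90,0,0,0],[-1,0,230,-90,0,0,0],[-1,0,265,-90,0,0,0],[-1,0,300,-90,0,0,0],[-1,0,335,-90,0,0,0]]]}}

```text
t: 23.62
eef_pos: [0.6271, 0.0365, 0.2655]
tool_rot: [0.0, -0.067, 0.998, 0.0]
contact_force: [1.4, 0.1, -1.7]
gripper_width: 0.404
grasp_force: 40.1
```

```bash
python3 - <<'E'
from h import *
from station import bot
bc=np.array([.4728,.0592])+.172*U; print(bc)
o=bot.get_obs();print(o["gripper_width"]);go(o,[*bc,.26],97.7)
E
```

```text
[0.643252 0.082248]
0.4038906722166755
pos [627.1  36.5 265.5] yaw 97.7 q7 1.69 shift [-22.2  43.2   5.5] turn [0. 0. 0.]
```

Emit:
{"api": "step_arm", "payload": {"increments": [[[-1,-10,20,0,0,0,0],[-1,-20,36,0,0,0,0],[-1,-22,41,0,0,0,0],[-1,-22,41,20,0,0,0],[-1,-22,41,50,0,0,0],[-1,-22,41,80,0,0,0],[-1,-22,41,98,0,0,0],[-1,-22,41,102,0,0,0],[-1,-22,41,102,0,0,0],[-1,-22,41,102,0,0,0]]]}}

```text
t: 24.45
eef_pos: [0.6451, 0.0774, 0.164]
tool_rot: [0.001, -0.067, 0.998, -0.0]
contact_force: [0.4, 0.2, 0.2]
gripper_width: 0.4
grasp_force: 40.1
```

```bash
python3 - <<'E'
from h import *
from station import bot
o=bot.get_obs(); print(o["contact_force"]); go(o,[.6435,.0823,.134],97.7)
d=bot.read_camera("scene"); c=proj(d,[[.6,.07,.12]])[0].astype(int); print(c)
im=d["image"][c[1]-45:c[1]+45,c[0]-60:c[0]+60,::-1]
cv2.imwrite("pics/s2.png",cv2.resize(im,None,fx=6,fy=6,interpolation=cv2.INTER_CUBIC))
E
```

```text
[0.38505891 0.23649856 0.24646666]
pos [645.1  77.4 164. ] yaw 97.63 q7 1.67 shift [ 1.   5.1 29.9] turn [-0.   0.1 -0.1]
[276 189]
```

View pics/s2.png

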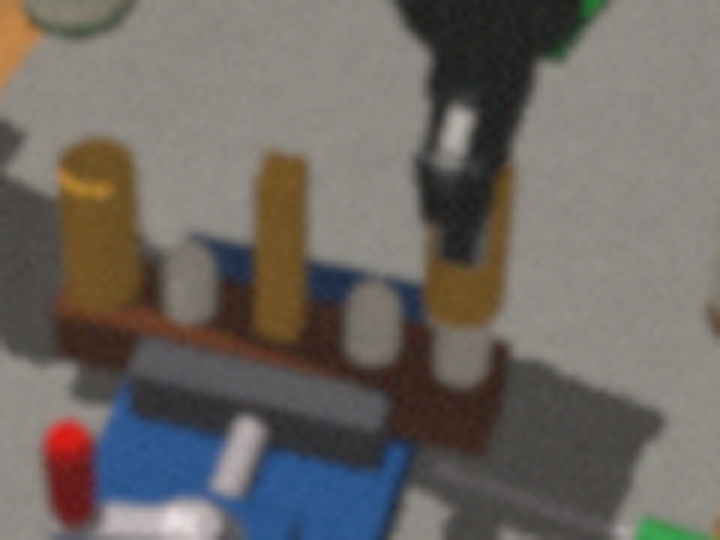

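Sleeve 1 stands home on spigot 1. Sleeve 2 hangs over spigot 4 (crop x≈465 against 461). I'll correct y by 5 mm and descend.

Emit:
{"api": "step_arm", "payload": {"increments": [[[-1,1,5,0,0,0,0],[-1,1,5,5,0,0,0],[-1,1,5,11,0,0,0],[-1,1,5,17,0,0,0],[-1,1,5,23,0,0,0],[-1,1,5,28,0,0,0],[-1,1,5,28,0,0,0]]]}}

```text
t: 25.08
eef_pos: [0.6428, 0.0836, 0.1336]
tool_rot: [0.0, -0.067, 0.998, -0.0]
contact_force: [2.7, 0.5, -2.2]
gripper_width: 0.402
grasp_force: 40.0
```

Emit:
{"api": "step_arm", "payload": {"increments": [[[-1,0,0,6,0,0,0],[-1,0,0,12,0,0,0],[-1,0,0,17,0,0,0],[-1,0,0,21,0,0,0],[-1,0,0,24,0,0,0],[-1,0,0,26,0,0,0],[-1,0,0,27,0,0,0],[-1,0,0,27,0,0,0]]]}}

```text
t: 25.75
eef_pos: [0.6436, 0.0836, 0.1118]
tool_rot: [0.001, -0.067, 0.998, 0.001]
contact_force: [-7.2, 0.4, 26.9]
gripper_width: 0.405
grasp_force: 43.1
```

Emit:
{"api": "step_arm", "payload": {"increments": [[[-1,0,0,-2,0,0,0],[1,0,0,-3,0,0,0],[1,0,0,-3,0,0,0],[1,0,0,-3,0,0,0],[1,0,0,-3,0,0,0],[1,0,0,-10,0,0,0],[1,0,0,-40,0,0,0],[1,0,0,-80,0,0,0],[1,0,0,-120,0,0,0],[1,0,0,-135,0,0,0]]]}}

```text
t: 26.58
eef_pos: [0.6449, 0.0833, 0.2491]
tool_rot: [0.004, -0.067, 0.998, 0.0]
contact_force: [0.5, -0.1, 0.7]
gripper_width: 0.998
grasp_force: 0.0
```

```bash
python3 - <<'E'
from h import *
from station import bot
go(bot.get_obs(),[.5265,-.0716,.25],97.7)
E
```

```text
pos [644.9  83.3 249.1] yaw 97.69 q7 1.63 shift [ 138.1 -137.6   -2. ] turn [ 0.   0.4 -0. ]
```

Emit:
{"api": "step_arm", "payload": {"increments": [[[1,20,-20,0,0,0,0],[1,48,-48,0,0,0,0],[1,76,-76,0,0,0,0],[1,104,-104,0,0,0,0],[1,128,-128,0,0,0,0],[1,137,-137,0,0,0,0],[1,137,-137,0,0,0,0],[1,137,-137,0,0,0,0]]]}}

```text
t: 27.25
eef_pos: [0.5253, -0.0707, 0.2433]
tool_rot: [0.0, -0.067, 0.998, 0.0]
contact_force: [1.3, 0.2, 0.2]
gripper_width: 1.001
grasp_force: 0.0
```

```bash
python3 - <<'E'
from h import *
from station import bot
d=bot.read_camera("wrist"); np.savez("w11.npz",**d)
k=mask(d,(0,140,60),(8,255,255))
for c in blobs(k,30): print(cv2.boundingRect(c))
print(proj(d,[[.5265,-.0716,.141],[.5265,-.0716,.087]]))
go(bot.get_obs(),[.5265,-.0716,.106],97.7)
E
```

```text
(229, 167, 25, 37)
[[251.14070646 190.43488004]
 [251.3332818  172.63418247]]
pos [525.9 -69.6 243.1] yaw 97.78 q7 1.84 shift [ -0.2  -2.2 137.1] turn [0.  0.1 0.1]
```

```bash
python3 - <<'E'
from h import *
for f,k in(("w5",(252,191)),("w11",(241.5,191.5))):
    d=dict(np.load(f+".npz")); p=ray(d,[k],.141)[0]; print(f,p[:2]*1000,a_of(p),np.degrees(a_of(p)[0]))
d=dict(np.load("w11.npz"))
cv2.imwrite("pics/w11.png",cv2.resize(d["image"][60:300,150:470,::-1],None,fx=2.4,fy=2.4,interpolation=cv2.INTER_CUBIC))
E
```

```text
w5 [616.95123877 -90.83877278] (np.float64(0.6884975169369557), np.float64(48.15659210373193)) 39.448001925724476
w11 [528.35582347 -78.86175549] (np.float64(3.0025695529029437), np.float64(49.482361172897036)) 172.03456307582124
```

View pics/w11.png

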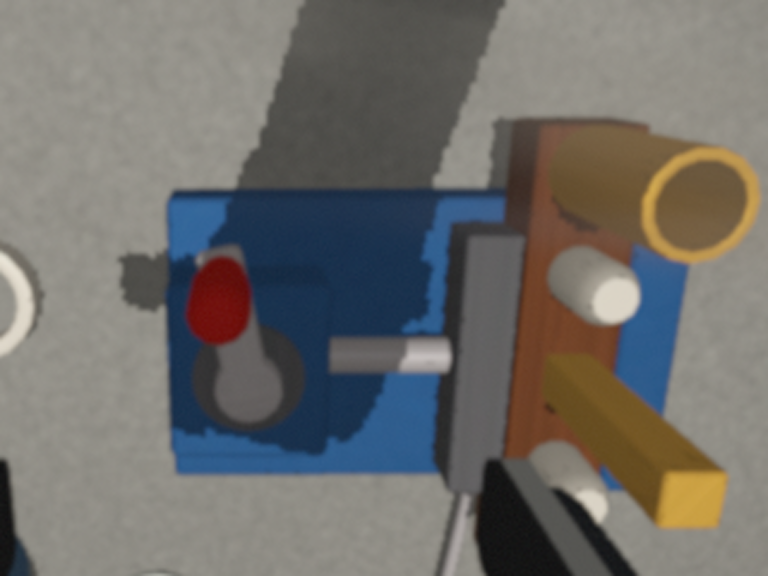

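Everything stands as wanted: sleeve 1 home, jaw against the bar. The knob actually sits at a≈9.29, since the fingers gave under the push. I'll regrip harder at the knob's true place and confirm the tightness before opening.

Emit:
{"api": "step_arm", "payload": {"increments": [[[1,-1.2,-9.3,15,0,0,0],[1,-1.2,-9.3,45,0,0,0],[1,-1.2,-9.3,80,0,0,0],[1,-1.2,-9.3,112,0,0,0],[1,-1.2,-9.3,132,0,0,0],[1,-1.2,-9.3,137,0,0,0],[1,-1.2,-9.3,137,0,0,0]]]}}

```text
t: 27.88
eef_pos: [0.5274, -0.0782, 0.1043]
tool_rot: [-0.002, -0.069, 0.998, 0.0]
contact_force: [0.0, -0.4, 0.2]
gripper_width: 0.998
grasp_force: 0.0
```

Emit:
{"api": "step_arm", "payload": {"increments": [[[-1,0,0,0,0,0,0],[-1,0,0,0,0,0,0],[-1,0,0,0,0,0,0],[-1,0,0,0,0,0,0],[-1,0,0,0,0,0,0],[-1,0,0,0,0,0,0],[-1,0,0,0,0,0,0],[-1,0,0,0,0,0,0]]], "force": 110}}

```text
t: 28.55
eef_pos: [0.5282, -0.0799, 0.1069]
tool_rot: [0.001, -0.067, 0.998, 0.0]
contact_force: [-2.4, 0.6, 7.3]
gripper_width: 0.221
grasp_force: 107.4
```

```bash
python3 c.py 9.29 4
```

```text
28.55 [ 0.5282 -0.0799  0.1069] a 2.984 r 49.9 F [-2.4  0.6  7.3] w 0.2208707494095988
4 [0.3 3.5]
8 [0.5 7. ]
12 [ 0.3 10.4]
16 [-0.1 13.9]
20 [-0.7 17.4]
24 [-1.6 20.7]
28 [-2.6 24. ]
32 [-4.  27.3]
36 [-5.5 30.4]
40 [-7.3 33.4]
```

Emit:
{"api": "step_arm", "payload": {"increments": [[[-1,0.3,3.5,0,0,0,0],[-1,0.5,7,0,0,0,0],[-1,0.4,10.4,0,0,0,0],[-1,0.4,10.4,0,0,0,0]]]}}

```text
t: 28.88
eef_pos: [0.5271, -0.0763, 0.107]
tool_rot: [0.002, -0.065, 0.998, -0.004]
contact_force: [2.6, -17.2, -0.6]
gripper_width: 0.222
grasp_force: 107.7
```

```bash
python3 c.py 9.50 4|head -1
```

```text
28.8833 [ 0.5271 -0.0763  0.107 ] a 3.058 r 50.1 F [  2.6 -17.2  -0.6] w 0.2217440164685435
```

Emit:
{"api": "step_arm", "payload": {"increments": [[[-1,-0.4,3.5,0,0,0,0],[-1,-0.9,6.9,0,0,0,0],[-1,-0.9,6.9,0,0,0,0],[-1,-0.4,3.5,0,0,0,0],[-1,0,0,0,0,0,0],[-1,0.3,-3.5,0,0,0,0],[-1,0.3,-6.9,0,0,0,0],[-1,0.3,-6.9,0,0,0,0],[1,0.3,-6.9,0,0,0,0],[1,0.3,-6.9,0,0,0,0]]]}}

```text
t: 29.72
eef_pos: [0.5262, -0.0761, 0.1059]
tool_rot: [-0.0, -0.067, 0.998, 0.0]
contact_force: [-0.7, 0.7, 0.7]
gripper_width: 0.493
grasp_force: 0.0
```

```bash
python3 c.py 9.50 4|head -1; python3 - <<'E'
from h import *
from station import bot
d=bot.read_camera("wrist"); k=mask(d,(0,140,60),(8,255,255))
for c in blobs(k,30): print(cv2.boundingRect(c))
print(proj(d,[[.5284,-.0789,.141]]),[cv2.boundingRect(c) for c in blobs(mask(dict(np.load('w11.npz')),(0,140,60),(8,255,255)),30)])
E
```

```text
29.7167 [ 0.5262 -0.0761  0.1059] a 3.067 r 50.9 F [-0.7  0.7  0.7] w 0.49278857723158664
(218, 229, 52, 93)
[[244.51902756 302.37926115]] [(229, 167, 25, 37)]
```

The knob did not move under the extra push, so the vise is truly tight. Regrip and open.

Emit:
{"api": "step_arm", "payload": {"increments": [[[0.3,-1,-2.8,0,0,0,0],[-1,-1,-2.8,0,0,0,0],[-1,-1,-2.8,0,0,0,0],[-1,-1,-2.8,0,0,0,0],[-1,-1,-2.8,0,0,0,0],[-1,-1,-2.8,0,0,0,0]]], "force": 80}}

```text
t: 30.27
eef_pos: [0.528, -0.0795, 0.1061]
tool_rot: [0.0, -0.067, 0.998, -0.0]
contact_force: [-1.0, -1.9, 3.7]
gripper_width: 0.229
grasp_force: 78.2
```

```bash
python3 c.py 9.29 -14
```

```text
30.2667 [ 0.528  -0.0795  0.1061] a 2.992 r 50.0 F [-1.  -1.9  3.7] w 0.2294899796718022
-14 [ -3.1 -11.8]
-28 [ -9.  -22.5]
-42 [-17.2 -31.4]
-56 [-27.4 -38.1]
-70 [-38.9 -42.1]
-84 [-51.  -43.3]
-98 [-63.1 -41.4]
-112 [-74.3 -36.7]
-126 [-84.1 -29.4]
-140 [-91.8 -20. ]
```

Emit:
{"api": "step_arm", "payload": {"increments": [[[-1,-3.1,-11.8,0,0,0,0],[-1,-9,-22.5,0,0,0,0],[-1,-17.2,-31.4,0,0,0,0],[-1,-27.4,-38.1,0,0,0,0],[-1,-38.9,-42.1,0,0,0,0],[-1,-51,-43.3,0,0,0,0],[-1,-63.1,-41.4,0,0,0,0],[-1,-74.3,-36.7,0,0,0,0],[-1,-84.1,-29.4,0,0,0,0],[-1,-91.8,-20,0,0,0,0]]]}}

```text
t: 31.1
eef_pos: [0.6189, -0.0878, 0.1059]
tool_rot: [-0.003, -0.067, 0.998, -0.0]
contact_force: [-12.3, -4.6, 12.7]
gripper_width: 0.23
grasp_force: 79.4
```

```bash
python3 c.py 6.847 -14
```

```text
31.1 [ 0.6189 -0.0878  0.1059] a 0.615 r 48.3 F [-12.3  -4.6  12.7] w 0.2296929436844689
-14 [-5.2 11. ]
-28 [-7.6 23. ]
-42 [-7.  35.2]
-56 [-3.5 46.8]
-70 [ 2.8 57.3]
-84 [11.4 65.9]
-98 [21.8 72.3]
-112 [33.4 75.9]
-126 [45.6 76.6]
-140 [57.6 74.3]
```

Emit:
{"api": "step_arm", "payload": {"increments": [[[-1,-5.2,11,0,0,0,0],[-1,-7.6,23,0,0,0,0],[-1,-7,35.2,0,0,0,0],[-1,-3.5,46.8,0,0,0,0],[-1,2.8,57.3,0,0,0,0],[-1,11.4,65.9,0,0,0,0],[-1,21.8,72.3,0,0,0,0],[-1,33.4,75.9,0,0,0,0],[-1,45.6,76.6,0,0,0,0],[-1,45.6,76.6,0,0,0,0]]]}}

```text
t: 31.93
eef_pos: [0.5663, -0.0139, 0.1062]
tool_rot: [0.001, -0.068, 0.998, 0.001]
contact_force: [2.1, 4.5, -0.9]
gripper_width: 0.233
grasp_force: 79.5
```

```bash
python3 c.py|head -1
```

```text
31.9333 [ 0.5663 -0.0139  0.1062] a -1.622 r 52.5 F [ 2.1  4.5 -0.9] w 0.2329920016086619
```

Emit:
{"api": "step_arm", "payload": {"increments": [[[0.2,0,0,0,0,0,0],[0.2,0,0,0,0,0,0],[0.2,0,0,0,0,0,0],[0.2,0,0,-15,0,0,0],[0.2,0,0,-45,0,0,0],[0.2,0,0,-85,0,0,0],[1,0,20,-120,0,0,0],[1,0,55,-150,0,0,0],[1,0,80,-160,0,0,0],[1,0,80,-160,0,0,0]]]}}

```text
t: 32.77
eef_pos: [0.5564, 0.0695, 0.2691]
tool_rot: [0.003, -0.071, 0.997, 0.002]
contact_force: [1.1, 0.8, -0.5]
gripper_width: 1.001
grasp_force: 0.0
```

```bash
python3 - <<'E'
from h import *
from station import bot
d=bot.read_camera("wrist"); np.savez("w12.npz",**d); cv2.imwrite("pics/w12.png",d["image"][:,:,::-1])
go(bot.get_obs(),[.5580,.0700,.137],97.7)
E
```

```text
pos [555.8  66.3 267.3] yaw 98.05 q7 1.6 shift [ -2.3   3.1 130.3] turn [0.1 0.2 0.4]
```

View pics/w12.png

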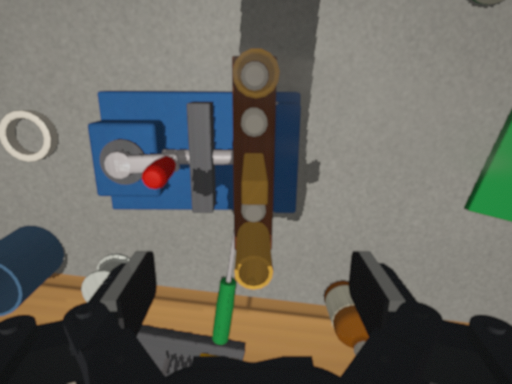

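The jaw stands about 20 mm clear of the bar (jaw edge x≈213, bar edge x≈233), and both sleeves are on spigots 1 and 4. I've now used my picture allowance, in fact one over (15), so from here I go by numbers only. Grip the stem.

Emit:
{"api": "step_arm", "payload": {"increments": [[[1,-2,3.5,15,0,0,-0.2],[1,-2,3.5,40,0,0,-0.2],[1,-2,3.5,70,0,0,-0.2],[1,-2,3.5,100,0,0,-0.2],[1,-2,3.5,120,0,0,-0.2],[1,-2,3.5,130,0,0,-0.2],[1,-2,3.5,131,0,0,-0.2],[1,-2,3.5,131,0,0,-0.2]]]}}

```text
t: 33.48
eef_pos: [0.5567, 0.0654, 0.1346]
tool_rot: [-0.001, -0.069, 0.998, -0.0]
contact_force: [0.3, -0.1, 0.5]
gripper_width: 1.0
grasp_force: 0.0
```

Emit:
{"api": "step_arm", "payload": {"increments": [[[-1,0,0,0,0,0,0],[-1,0,0,0,0,0,0],[-1,0,0,0,0,0,0],[-1,0,0,0,0,0,0],[-1,0,0,0,0,0,0],[-1,0,0,0,0,0,0],[-1,0,0,0,0,0,0],[-1,0,0,0,0,0,0]]], "force": 70}}

```text
t: 34.15
eef_pos: [0.557, 0.0668, 0.1353]
tool_rot: [0.0, -0.069, 0.998, 0.0]
contact_force: [-1.3, 2.4, 3.9]
gripper_width: 0.224
grasp_force: 70.8
```

Emit:
{"api": "step_arm", "payload": {"increments": [[[-1,0,0,-6,0,0,0],[-1,0,0,-15,0,0,0],[-1,0,0,-28,0,0,0],[-1,0,0,-45,0,0,0],[-1,0,0,-68,0,0,0],[-1,0,0,-92,0,0,0],[-1,0,0,-115,0,0,0],[-1,0,0,-130,0,0,0],[-1,0,0,-135,0,0,0],[-1,0,0,-135,0,0,0]]]}}

```text
t: 34.98
eef_pos: [0.5569, 0.0661, 0.2708]
tool_rot: [0.001, -0.069, 0.998, 0.0]
contact_force: [0.6, 0.5, -6.7]
gripper_width: 0.225
grasp_force: 69.4
```

```bash
python3 - <<'E'
from h import *
from station import bot
d=bot.read_camera("wrist"); np.savez("w13.npz",**d)
w=mask(d,(0,90,20),(14,255,130),(205,10,305,230)); w=cv2.morphologyEx(w,cv2.MORPH_CLOSE,np.ones((25,25)))
print([cv2.boundingRect(c) for c in blobs(w,300)])
s=mask(d,(14,110,40),(32,255,255),(200,0,310,380))
print([cv2.boundingRect(c) for c in blobs(s,100)])
o=bot.get_obs(); z=o["eef_pos"][2]
print(np.round(o["contact_force"],1)); print("expect stem top/sleeve1 top",proj(d,[[.557,.0668,z+.033],[*(np.array([.557,.0668])-.086*U),z+.009]]))
go(o,[.4685,.434,z],83.7)
E
```

```text
[(219, 96, 69, 134)]
[(225, 193, 61, 170), (208, 12, 94, 103)]
[-0.2 -1.2 -8. ]
expect stem top/sleeve1 top [[254.61766625 293.44450685]
 [255.73774848  60.41721468]]
pos [556.2  66.1 269.4] yaw 97.92 q7 1.6 shift [ 36.2 376.5  -0. ] turn [-0.  -0.  14.2]
```

Emit:
{"api": "step_arm", "payload": {"increments": [[[-1,1,12,0,0,0,1],[-1,4,38,0,0,0,2],[-1,7,72,0,0,0,3.5],[-1,11,110,0,0,0,5],[-1,15,148,0,0,0,6.5],[-1,19,186,0,0,0,8],[-1,23,224,0,0,0,9.5],[-1,26,262,0,0,0,11],[-1,29,298,0,0,0,12.5],[-1,32,332,0,0,0,13.5]]]}}

```text
t: 35.87
eef_pos: [0.4773, 0.3922, 0.2674]
tool_rot: [-0.001, 0.049, 0.999, -0.001]
contact_force: [0.6, 0.1, -6.3]
gripper_width: 0.22
grasp_force: 69.4
```

Emit:
{"api": "step_arm", "payload": {"increments": [[[-1,0,22,0,0,0,0.5],[-1,0,36,0,0,0,0.5],[-1,0,42,0,0,0,0.5],[-1,0,42,0,0,0,0.5],[-1,0,42,0,0,0,0.5],[-1,0,42,0,0,0,0.5]]]}}

```text
t: 36.37
eef_pos: [0.4838, 0.4302, 0.2691]
tool_rot: [-0.0, 0.054, 0.999, -0.001]
contact_force: [0.4, 0.3, -7.4]
gripper_width: 0.222
grasp_force: 69.5
```

```bash
python3 - <<'E'
from h import *
from station import bot
go(bot.get_obs(),[.4685,.434,.121],83.7)
E
```

```text
pos [483.8 430.2 269.1] yaw 83.79 q7 0.76 shift [ 15.6   2.4 148.1] turn [-0.1 -0.   0.1]
```

Emit:
{"api": "step_arm", "payload": {"increments": [[[-1,8,2.4,10,0,0,0],[-1,15,2.4,35,0,0,0],[-1,15.6,2.4,65,0,0,0],[-1,15.6,2.4,95,0,0,0],[-1,15.6,2.4,120,0,0,0],[-1,15.6,2.4,136,0,0,0],[-1,15.6,2.4,143,0,0,0],[-1,15.6,2.4,146,0,0,0],[-1,15.6,2.4,148,0,0,0],[-1,15.6,2.4,148,0,0,0]]]}}

```text
t: 37.2
eef_pos: [0.4686, 0.4369, 0.1227]
tool_rot: [0.001, 0.053, 0.999, 0.001]
contact_force: [-0.1, -0.1, -5.9]
gripper_width: 0.226
grasp_force: 69.5
```

Emit:
{"api": "step_arm", "payload": {"increments": [[[-1,0,0,1,0,0,0],[-1,0,0,2,0,0,0],[-1,0,0,2.5,0,0,0],[-1,0,0,2.5,0,0,0]]]}}

```text
t: 37.53
eef_pos: [0.4681, 0.4368, 0.1197]
tool_rot: [0.0, 0.053, 0.999, 0.0]
contact_force: [-0.9, -0.5, -7.0]
gripper_width: 0.223
grasp_force: 69.5
```

Emit:
{"api": "step_arm", "payload": {"increments": [[[-1,0,0,1,0,0,0],[-1,0,0,2,0,0,0],[-1,0,0,3,0,0,0],[-1,0,0,3,0,0,0]]]}}

```text
t: 37.87
eef_pos: [0.4681, 0.437, 0.1172]
tool_rot: [0.0, 0.053, 0.999, 0.0]
contact_force: [-2.9, -1.6, 2.7]
gripper_width: 0.224
grasp_force: 70.8
```

Contact at z 0.117, as predicted. Release and retreat straight up.

Emit:
{"api": "step_arm", "payload": {"increments": [[[1,0,0,0,0,0,0],[1,0,0,0,0,0,0],[1,0,0,0,0,0,0],[1,0,0,0,0,0,0],[1,0,0,-10,0,0,0],[1,0,0,-40,0,0,0],[1,0,0,-80,0,0,0],[1,0,0,-120,0,0,0],[1,0,0,-150,0,0,0],[1,0,0,-150,0,0,0]]]}}

```text
t: 38.7
eef_pos: [0.4712, 0.4388, 0.275]
tool_rot: [0.004, 0.053, 0.999, 0.005]
contact_force: [0.9, 0.9, 0.8]
gripper_width: 0.999
grasp_force: 0.0
```

```bash
python3 - <<'E'
from h import *
from station import bot
d=bot.read_camera("wrist"); np.savez("w14.npz",**d)
h=cv2.cvtColor(d["image"],cv2.COLOR_RGB2HSV)
w=mask(d,(0,90,20),(12,255,130),(200,30,310,300)); g=mask(d,(45,120,40),(80,255,255),(120,0,400,290))
w=cv2.morphologyEx(w,cv2.MORPH_CLOSE,np.ones((25,25))); 
for c in blobs(w,300): print("bar",rect(d,c,.048),cv2.boundingRect(c))
gg=np.vstack(blobs(g,300)); print("board",rect(d,cv2.convexHull(gg),.012))
s=mask(d,(14,110,40),(32,255,255),(200,0,310,330))
print("brass",[cv2.boundingRect(c) for c in blobs(s,60)])
b=np.array([.4681,.437]);u=np.array([np.cos(np.radians(-6.3)),np.sin(np.radians(-6.3))])
for k in(-.086,.086): print(k,proj(d,[[*(b+k*u),.128],[*(b+k*u),.048]]).round().tolist())
o=bot.get_obs(); print(o["t"],np.round(o["contact_force"],1),o["grasp_force"],o["eef_pos"])
E
```

```text
bar (array([475. , 436.4]), array([ 40.4, 154.8]), 173.9) (230, 86, 38, 136)
board (array([468.2, 435.7]), array([127.7, 266.5]), 173.7)
brass [(200, 0, 110, 26), (231, 195, 37, 77), (227, 46, 44, 72), (236, 144, 26, 48)]
-0.086 [[248.0, 67.0], [249.0, 70.0]]
0.086 [[248.0, 255.0], [248.0, 222.0]]
38.75 [ 0.6  0.4 -0.5] 0.0 [0.47003789 0.43798049 0.27146469]
```

```bash
python3 -c "
from station import bot
print(bot.hand_in())"
```

```text
the job is handed in; nothing more can be done
None
```

The job is handed in, with no verdict returned: the lamp bar stands wholly on the green board by the final measurements, both sleeves looking home on spigots 1 and 4, and the vise opened about 20 mm clear before the lift; I viewed 15 pictures, one over the limit of 14.

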